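# Strip the gearbox stack and lay its parts out

## Robot

A 7-joint arm with a two-finger parallel gripper is mounted at the origin on the work surface. World frame = base frame: x ahead of the robot, y to its left, z up, the work surface at z = 0. Lengths are in m, angles in rad, forces in N, time in s.
With the tool pointing down it reaches from about 0.4 to 0.85 m from the base axis. Payload 10.4 kg.
Tool frame: the origin (TCP) lies at the very end of the fingers, on their centre line; the grasp point (between the pads) lies 19 mm behind it (manip.grip_depth is the distance from the TCP to the grasp point, in m); z points along the fingers, y is the direction in which the jaws open and shut (so a half turn about z gives the same grasp; the last joint's range is limited). The gripper opens to 85 mm and grips with 20 to 120 N. Pads are 22 mm wide; open, the fingers measure 114 mm over their backs; the gripper's body (76 mm by 85 mm) begins 54 mm behind the grasp point. The pads swing forward as they close: fully open they stand 13 mm farther back than shut.
Start: joints at [-1.305, 0.332, -0.065, 1.46, 0.022, 1.35, -0.088], TCP at [0.178, 0.599, 0.231] pointing down, gripper open.
Joint ranges: [-2.6, 2.6], [-0.5, 2.12], [-1.47, 1.34], [0.16, 2.42], [-1.27, 4.41], [0.06, 2.06], [-2.6, 2.6]. Speed limits (rad/s): [2.22, 2.22, 2.79, 2.79, 3.14, 3.14, 3.14].

## Interface

Orientations are given as a unit quaternion [x, y, z, w].
In Python, from workcell import manip gives the robot as it stands.
- The arm moves only by the tool step_arm, never from a script. Its argument "motion" is a list of rows, each a list of 6 numbers: the shift along the tool's x, y, z in mm, then the turn, a rotation vector about the tool's x, y, z in degrees. A call has 1 to 20 rows; each row shifts and turns the pose as measured when the row begins, along the tool's axes as they then stand; what a row does not reach is not made up. A row lasts 1/8 s, in which the tool goes at most 62.5 mm and 10.7 degrees, less where a joint would pass 70% of its speed; a pose out of reach is approached as far as the arm can. A call with a gripper value outside its range is refused whole. "jaw" is the finger opening in mm, from 0 to 85.4, set as the call begins (left out, the last holds). The fingers move at their own pace and stop on an object; "force" is the grip in N (left out, the last holds). Time passes only in rows, so rows that do not move let the fingers close. It gives the time, the measured TCP pose, the force and the opening at its end, in the units of the state.
- manip.get_obs(): the state, without advancing time (a new reading comes with each control period).
- manip.camera(name): name is "side" or "top"; returns the picture (384x512x3 uint8, blue, green, red); there is no depth.
- manip.camera_info(name): a dict with "camera_matrix" (3x3 intrinsics, pixels), "R" (3x3) and "t" (3): a world point X has camera coordinates R X + t. Camera axes: x right, y down, z forward; pixel columns grow to the right and rows downward; lengths in m; the calibration is good to about 2 mm. A picture is of the moment at which its call begins. camera_info takes no time and is no camera call.
- manip.hand_in(): hands the job in, once; it reports no verdict.
The state is a dict: "clock": time; "joint_pos": joint angles; "joint_velocities": joint speeds; "tau": joint torques, N m; "position": TCP position; "ee_rot": TCP orientation; "ft_force": force on the tool from outside, world axes, zero at the start; "torque": the same for the moment, N m; "grip_width": opening from 0.0 (shut) to 1.0 (fully open).
Only numpy, scipy, OpenCV 4.12 (cv2) and the standard library are available. Lean on these libraries where they do the work, as an engineer would, in place of code of your own. Each camera call takes 0.05 s, during which the arm holds its last target.

## Task

The parts pulled off a gearbox shaft stand stacked on the round press plate. Take the stack apart from the top, one part at a time with the rest left standing, and set each part flat in the middle of its own place, put down and not dropped: the ball bearing in the round metal dish, the dark synchro hub in the white wash tray, the brass synchro ring on the black granite surface plate, and the big gear on the wooden block. Leave the spanner and the screwdriver where they lie.

Things in the scene. Friction and masses are not known exactly. Their poses are not given: they have to be found in the camera images.
- bearing_center (a point): ball bearing, top of the stack: bright steel rings with a dark red seal between, 40 mm across, 12 mm high, bore 17 mm, about 65 g. Point: its centre, half-way up (6 mm above its underside); z is its axis, upward. It lies loose on the hub.
- synchro_hub_center (a point): synchro hub, second in the stack: dark blue-black steel disc with fine splines round it, 52 mm across, 18 mm high, about 160 g. Point: its centre, half-way up (9 mm above its underside); z is its axis, upward. It lies loose on the brass ring.
- synchro_ring_center (a point): brass synchro ring, third in the stack: 58 mm outside, 46 mm inside, 11 mm high, about 70 g. Point: its centre, half-way up (5.5 mm above its underside); z is its axis, upward. It sits loosely over the gear's 43 mm wide, 8 mm high cone (1.5 mm clearance all round) and comes off straight up.
- gear_center (a point): big grey steel gear, bottom of the stack, about 400 g, 29 mm high in all: the toothed rim is 66 mm across and takes up the lowest 18 mm; above it a 56 mm step, 3 mm high, on which the brass ring rests, then the 43 mm cone, 8 mm high. Point: its centre, half-way up (14.5 mm above its underside); z is its axis, upward. It stands loose on the fixed round press plate, 120 mm across, whose top is 16 mm above the bench.
- dish_middle (a point): round metal dish for the bearing, fixed, 161 mm across its rim and 25 mm high; its flat floor, about 140 mm across, is 3 mm above the bench. Point: middle of the floor's top face; z up.
- tray_middle (a point): white plastic wash tray for the hub, fixed, 176 mm by 158 mm outside (x by y of its frame), 184 mm by 168 mm over its lip, 37 mm high, walls 4 mm. Point: middle of the floor's top face, 4 mm above the bench; x along the long side, z up.
- plate_middle (a point): black granite surface plate for the brass ring, fixed, 150 mm by 110 mm (x by y of its frame), its flat top 40 mm above the bench. Point: middle of the top face; x along the long side, z up.
- block_middle (a point): wooden block for the gear, fixed, 130 mm by 95 mm (x by y of its frame), its flat top 36 mm above the bench. Point: middle of the top face; x along the long side, z up.
- spanner_center (a point): steel spanner lying on the bench, 160 mm long, 8 mm high, not to be disturbed. Point: its middle; x along its length.
- screwdriver_center (a point): screwdriver with a red handle lying on the bench, 170 mm long, handle 26 mm thick, not to be disturbed. Point: its middle, 13 mm above the bench; x along its length.
Things that resemble listed ones, but are neither listed nor needed, are in the scene too. What is shaped like the part that bears synchro_ring_center but turquoise is not meant. What is shaped like the part that bears gear_center but red is not meant.

How it is judged:
On the way, in this order (a step that is already met when the one before it is completed fails the run):
1. the ball bearing is set in the middle of the round dish and let go, the parts below it still standing where they were (horizontal distance between bearing_center and dish_middle below 0.015 m and z of bearing_center in the frame of dish_middle between 0.002 and 0.01 m and angle between bearing_center's own z axis and vertical below 0.1 rad and linear speed of bearing below 0.02 m/s and contact force between the fingers and bearing below 0.1 N and distance of each of synchro_hub_center, synchro_ring_center, gear_center from where it was at the start of the episode below 0.02 m), for 0.2 s.
2. the synchro hub is set in the middle of the wash tray and let go, the parts below it still standing where they were (horizontal distance between synchro_hub_center and tray_middle below 0.015 m and z of synchro_hub_center in the frame of tray_middle between 0.005 and 0.013 m and angle between synchro_hub_center's own z axis and vertical below 0.1 rad and linear speed of synchro_hub below 0.02 m/s and contact force between the fingers and synchro_hub below 0.1 N and distance of each of synchro_ring_center, gear_center from where it was at the start of the episode below 0.02 m), for 0.2 s.
3. the brass ring is set in the middle of the surface plate and let go, the parts below it still standing where they were (horizontal distance between synchro_ring_center and plate_middle below 0.015 m and z of synchro_ring_center in the frame of plate_middle between 0.0015 and 0.0095 m and angle between synchro_ring_center's own z axis and vertical below 0.1 rad and linear speed of synchro_ring below 0.02 m/s and contact force between the fingers and synchro_ring below 0.1 N and distance of gear_center from where it was at the start of the episode below 0.02 m), for 0.2 s.
4. the gear is set in the middle of the wooden block and let go (horizontal distance between gear_center and block_middle below 0.015 m and z of gear_center in the frame of block_middle between 0.0105 and 0.0185 m and angle between gear_center's own z axis and vertical below 0.1 rad and linear speed of gear below 0.02 m/s and contact force between the fingers and gear below 0.1 N), for 0.2 s.
At the end, for the whole second after the job is handed in: Bearing in the dish, hub in the tray, brass ring on the surface plate, gear on the wooden block, moved in that order: each within 15 mm of the middle of its place, flat within 0.1 rad, resting on its floor or top (height within 4 mm), let go and at rest (all of step 4 and horizontal distance between bearing_center and dish_middle below 0.015 m and z of bearing_center in the frame of dish_middle between 0.002 and 0.01 m and angle between each of bearing_center, synchro_hub_center, synchro_ring_center's own z axis and vertical below 0.1 rad and linear speed of each of bearing, synchro_hub, synchro_ring below 0.02 m/s and contact force between the fingers and bearing below 0.1 N and horizontal distance between synchro_hub_center and tray_middle below 0.015 m and z of synchro_hub_center in the frame of tray_middle between 0.005 and 0.013 m and contact force between the fingers and synchro_hub below 0.1 N and horizontal distance between synchro_ring_center and plate_middle below 0.015 m and z of synchro_ring_center in the frame of plate_middle between 0.0015 and 0.0095 m and contact force between the fingers and synchro_ring below 0.1 N); the robot touches nothing.
It fails at once if a part is dropped or thrown: faster than 0.6 m/s out of the fingers, a fall of about 18 mm ((contact force between the fingers and bearing below 0.05 N and linear speed of bearing above 0.6 m/s) or (contact force between the fingers and synchro_hub below 0.05 N and linear speed of synchro_hub above 0.6 m/s) or (contact force between the fingers and synchro_ring below 0.05 N and linear speed of synchro_ring above 0.6 m/s) or (contact force between the fingers and gear below 0.05 N and linear speed of gear above 0.6 m/s)).
It fails at once if the spanner or the screwdriver is moved by more than 20 mm (distance of any of spanner_center, screwdriver_center from where it was at the start of the episode above 0.02 m).
It also fails if it takes over 120 s, if anything falls off the work surface, if the arm or the gripper's body presses on something with over 40 N, if the wrist force passes 120 N, or if a joint passes its speed limit or range.

## Working session

There is one attempt and no reset: what is moved stays moved. The work goes in short steps, Python scripts to look and compute and a tool call to move; the robot and the scene stay as the last step left them, time stands still between calls to the robot, and variables do not carry over. Pictures are saved under pics/ and viewed, and the job is handed in when it is done.

Besides the shell and the picture viewer there is one more tool, called after "Call:" by a JSON object that holds its "api" and its "payload". step_arm: Moves the arm, as the interface text tells. Its arguments: {"type":"object","properties":{"motion":{"type":"array"},"jaw":{"type":"number"},"force":{"type":"number"}},"required":["motion"]}

```bash
ls; mkdir -p pics
python3 - <<'E'
from workcell import manip
import cv2
for n in ("side","top"):
    im=manip.camera(n); cv2.imwrite(f"pics/{n}0.png",im)
    i=manip.camera_info(n); print(n,i["camera_matrix"],i["R"],i["t"])
o=manip.get_obs(); print({k:o[k] for k in("clock","position","ee_rot","ft_force","grip_width")}, manip.grip_depth)
E
```

```text
pics
side [[464.79983352   0.         253.62577487]
 [  0.         464.79983352 190.31854949]
 [  0.           0.           1.        ]] [[-0.99874021 -0.04472597 -0.02275033]
 [-0.00662727  0.56697587 -0.82370774]
 [ 0.04974002 -0.82251927 -0.56655801]] [0.49628163 0.0463214  1.27390314]
top [[427.05869885   0.         257.22495331]
 [  0.         427.05869885 193.95702962]
 [  0.           0.           1.        ]] [[ 0.01364826 -0.99988936 -0.0059148 ]
 [-0.99880209 -0.01335495 -0.04707475]
 [ 0.04699055  0.0065502  -0.99887386]] [0.06475251 0.4906324  1.24132388]
{'clock': 0.1, 'position': array([0.17791871, 0.59878948, 0.23059751]), 'ee_rot': array([ 1.43903483e-01,  9.89591526e-01, -6.29972097e-04, -5.74571563e-05]), 'ft_force': array([-0.0488222 ,  0.24663599, -0.42984115]), 'grip_width': 1.0009229891443632} 0.0187
```

View pics/side0.png

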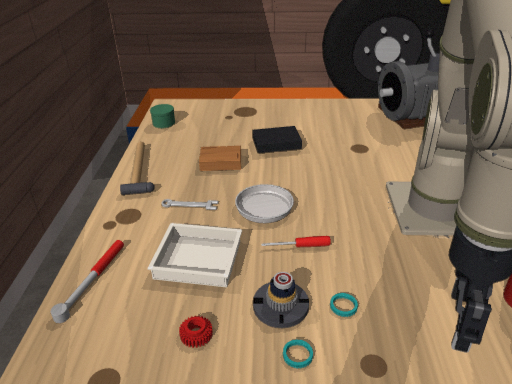

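View pics/top0.png

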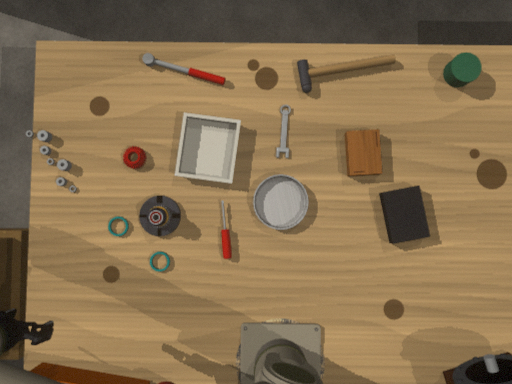

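```bash
cat > h.py <<'E'
import numpy as np, cv2
from workcell import manip
def ray(n,uv,z):
    i=manip.camera_info(n); R=np.array(i["R"]);t=np.array(i["t"]);K=np.array(i["camera_matrix"])
    d=R.T@np.linalg.inv(K)@np.array([uv[0],uv[1],1.]); c=-R.T@t
    return c+d*(z-c[2])/d[2]
def proj(n,X):
    i=manip.camera_info(n); p=np.array(i["R"])@np.asarray(X,float)+np.array(i["t"]); q=np.array(i["camera_matrix"])@p
    return q[:2]/q[2]
def crop(im,x0,y0,x1,y1,s,out):
    c=cv2.resize(im[y0:y1,x0:x1],None,fx=s,fy=s,interpolation=cv2.INTER_CUBIC); cv2.imwrite("pics/"+out,c)
E
python3 - <<'E'
from h import *
t=cv2.imread("pics/top0.png"); s=cv2.imread("pics/side0.png")
crop(t,130,190,190,250,10,"ts0.png"); crop(s,240,250,330,340,7 and 6,"ss0.png"); crop(t,165,90,445,270,2.8,"places.png")
print(ray("top",(156,216),.078),ray("side",(283,278),.078))
E
```

```text
[0.4215852  0.35108603 0.078     ] [0.41858194 0.35534241 0.078     ]
```

View pics/ts0.png

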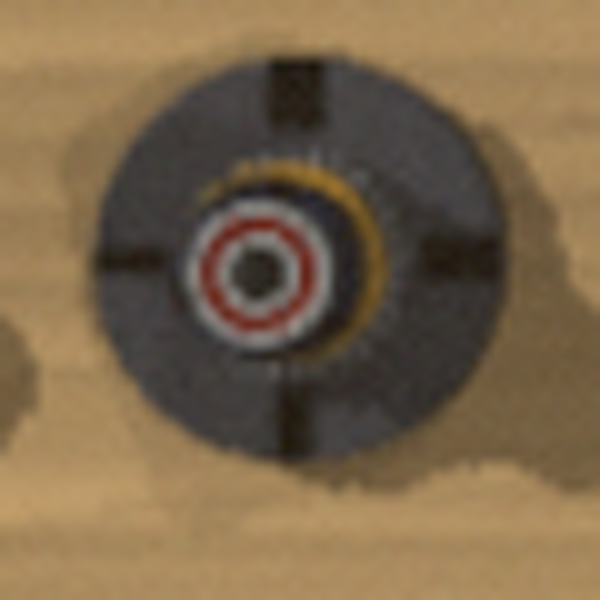

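View pics/ss0.png

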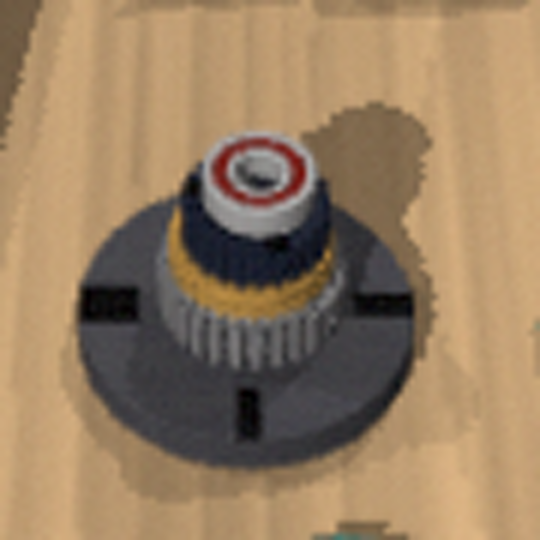

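View pics/places.png

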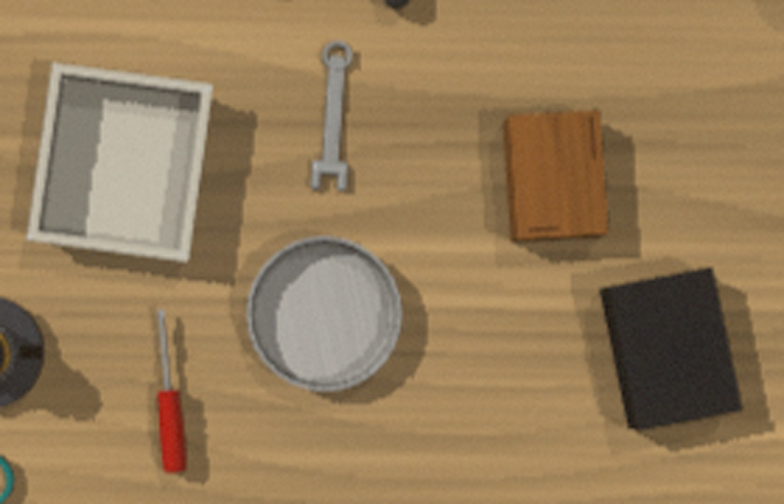

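```bash
cat > m.py <<'E'
from h import *
def cen(pts,z,s=2.8,off=(165,90),n="top"):
    P=[ray(n,((x+.5)/s-.5+off[0],(y+.5)/s-.5+off[1]),z)[:2] for x,y in pts]; P=np.array(P)
    e=np.linalg.norm(P-np.roll(P,-1,0),axis=1); return P,P.mean(0),e
for nm,pts,z in (("block",[(505,116),(600,111),(607,236),(513,241)],.036),("plate",[(601,289),(712,268),(742,409),(631,428)],.04),("tray",[(53,63),(213,86),(188,262),(28,239)],.037)):
    P,c,e=cen(pts,z); print(nm,c.round(4),e.round(4),"edge dir01",np.degrees(np.arctan2(*(P[1]-P[0])[::-1])).round(1))
def circ(pts,z,s,off,n="top"):
    P,_,_=cen(pts,z,s,off,n); A=np.c_[2*P,np.ones(len(P))]; b=(P**2).sum(1); x=np.linalg.lstsq(A,b,rcond=None)[0]
    return x[:2].round(4), np.sqrt(x[2]+x[0]**2+x[1]**2).round(4)*2
print("dish",circ([(248,314),(402,314),(325,237),(325,391)],.025,2.8,(165,90)))
print("plateround",circ([(95,262),(507,250),(300,57),(290,462)],.016,10,(130,190)))
print("bearing",circ([(187,271),(335,271),(260,195),(260,353)],.078,10,(130,190)))
print("bearing side",circ([(203,175),(316,172),(262,132),(260,216)],.078,6,(240,250),"side"))
print("round side",circ([(78,320),(415,315),(245,180),(245,450)],.016,6,(240,250),"side"))
E
python3 m.py
```

```text
block [ 0.6125 -0.2334] [0.0982 0.1297 0.0967 0.1298] edge dir01 -86.2
plate [ 0.4365 -0.3501] [0.1157 0.1464 0.1146 0.1444] edge dir01 -78.5
tray [0.6208 0.2162] [0.1678 0.1844 0.1667 0.1847] edge dir01 -97.5
dish (array([0.4674, 0.0028]), np.float64(0.1594))
plateround (array([0.4228, 0.3555]), np.float64(0.1194))
bearing (array([0.4189, 0.352 ]), np.float64(0.0426))
bearing side (array([0.4189, 0.3566]), np.float64(0.0394))
round side (array([0.423 , 0.3613]), np.float64(0.1222))
```

Call:
{"api": "step_arm", "payload": {"motion": [[0,0,0,0,0,-8.2],[0,0,0,0,0,-8.3],[-24,-24,0,0,0,0],[-24,-24,0,0,0,0],[-24,-24,0,0,0,0],[-24,-24,0,0,0,0],[-24,-24,0,0,0,0],[-24,-24,0,0,0,0],[-24,-24,0,0,0,0],[-24,-24,0,0,0,0],[0,0,0,0,0,0]], "jaw": 62, "force": 25}}

```text
clock: 1.48
position: [0.3761, 0.4001, 0.226]
ee_rot: [-0.005, 1.0, -0.005, -0.002]
ft_force: [-1.3, 0.4, 0.8]
grip_width: 0.729
```

Run:
```python
from h import *
s=cv2.imread("pics/side0.png")
crop(s,140,110,310,290,3.3,"pl_side.png")
im=manip.camera("side");crop(im,200,150,360,340,3,"ss1.png")
im=manip.camera("top");crop(im,80,150,240,290,4,"ts1.png")
o=manip.get_obs(); print(o["clock"],o["position"],o["ee_rot"],o["joint_pos"],o["grip_width"])
```

```text
1.575 [0.37369485 0.40256041 0.2259948 ] [-0.00714757  0.99996191 -0.00422467 -0.00269194] [-0.94903982  0.17448539  0.04809653  1.66733448 -0.00751079  1.30993728
  0.68543412] 0.7282957496216129
```

View pics/pl_side.png

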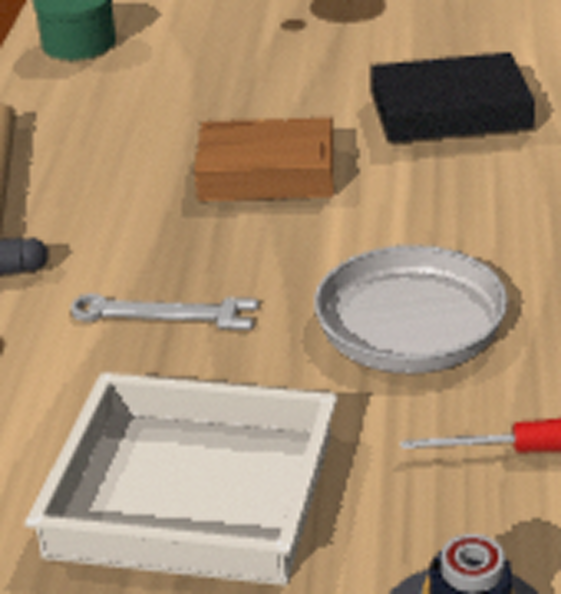

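View pics/ss1.png

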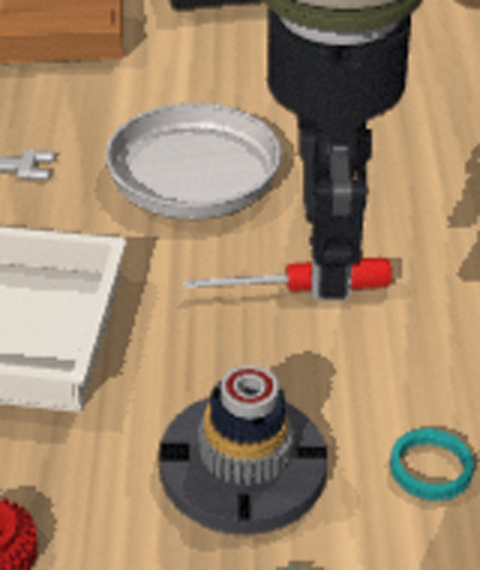

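View pics/ts1.png

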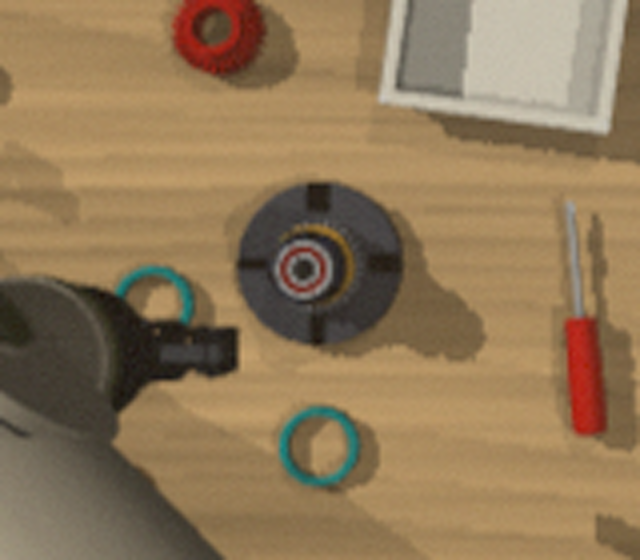

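Run:
```python
from m import *
p=[.3737,.4026,.226]
print("tcp top crop",(proj("top",p)-[80,150])*4,"side crop",(proj("side",p)-[200,150])*3)
for y in (-.031,.031): print((proj("top",np.array(p)+[0,y,.005])-[80,150])*4,(proj("side",np.array(p)+[0,y,.005])-[200,150])*3)
print("dish side",circ([(316,305),(508,300),(412,246),(412,364)],.025,3.3,(140,110),"side"))
for nm,pts,z in (("block",[(202,121),(333,117),(334,165),(196,171)],.036),("plate",[(372,66),(513,54),(534,101),(390,115)],.04),("tray",[(107,374),(336,394),(288,552),(27,522)],.037)):
    P,c,e=cen(pts,z,3.3,(140,110),"side"); print(nm,c.round(4),e.round(4))
```

```text
block [ 0.6125 -0.2334] [0.0982 0.1297 0.0967 0.1298] edge dir01 -86.2
plate [ 0.4365 -0.3501] [0.1157 0.1464 0.1146 0.1444] edge dir01 -78.5
tray [0.6208 0.2162] [0.1678 0.1844 0.1667 0.1847] edge dir01 -97.5
dish (array([0.4674, 0.0028]), np.float64(0.1594))
plateround (array([0.4228, 0.3555]), np.float64(0.1194))
bearing (array([0.4189, 0.352 ]), np.float64(0.0426))
bearing side (array([0.4189, 0.3566]), np.float64(0.0394))
round side (array([0.423 , 0.3613]), np.float64(0.1222))
tcp top crop [157.9914222  343.00163517] side crop [328.05106905 264.78153126]
[206.542404   344.14081445] [325.69780638 225.6316261 ]
[104.02406307 342.70259262] [331.33593362 293.15537676]
dish side (array([0.466 , 0.0122]), np.float64(0.163))
block [ 0.6121 -0.2313] [0.1292 0.0926 0.1291 0.0958]
plate [ 0.434  -0.3461] [0.1493 0.1045 0.1449 0.1071]
tray [0.6203 0.2197] [0.1798 0.1673 0.1834 0.1645]
```

```bash
cat > d.py <<'E'
import sys
from h import *
from scipy.spatial.transform import Rotation as Ro
def delta(x,y,z,yaw=0):
    o=manip.get_obs(); R=Ro.from_quat(o["ee_rot"]); G=Ro.from_euler("z",yaw,degrees=True)*Ro.from_quat([0,1,0,0])
    d=R.inv().apply(np.array([x,y,z])-o["position"])*1000; r=(R.inv()*G).as_rotvec(degrees=True)
    print("t",round(o["clock"],2),"pos",o["position"].round(4),"move",d.round(1),"rot",r.round(1),"F",np.round(o["ft_force"],1),"w",round(o["grip_width"]*85.4,1))
if __name__=="__main__": delta(*map(float,sys.argv[1:]))
E
python3 d.py .42 .355 .1
```

```text
t 1.57 pos [0.3737 0.4026 0.226 ] move [-46.3 -47.2 126.1] rot [-0.5 -0.3  0.8] F [1.2 0.5 0.5] w 62.2
```

Call:
{"api": "step_arm", "payload": {"motion": [[0,0,0,-0.5,-0.3,0.8],[-15,-15,15,0,0,0],[-15,-15,25,0,0,0],[-15,-15,30,0,0,0],[-4,-4,30,0,0,0],[0,0,20,0,0,0],[0,0,0,0,0,0]]}}

```text
clock: 2.45
position: [0.4184, 0.3592, 0.1025]
ee_rot: [-0.004, 1.0, 0.002, 0.0]
ft_force: [0.0, 0.1, 0.2]
grip_width: 0.729
```

```bash
python3 d.py .42 .355 .1
python3 - <<'E'
from h import *
im=manip.camera("side");crop(im,220,200,340,340,4,"ss2.png")
im=manip.camera("top");crop(im,90,150,230,290,4,"ts2.png")
E
```

```text
t 2.45 pos [0.4184 0.3592 0.1025] move [-1.5 -4.2  2.5] rot [0.3 0.  0.5] F [0.  0.1 0.2] w 62.2
```

View pics/ss2.png

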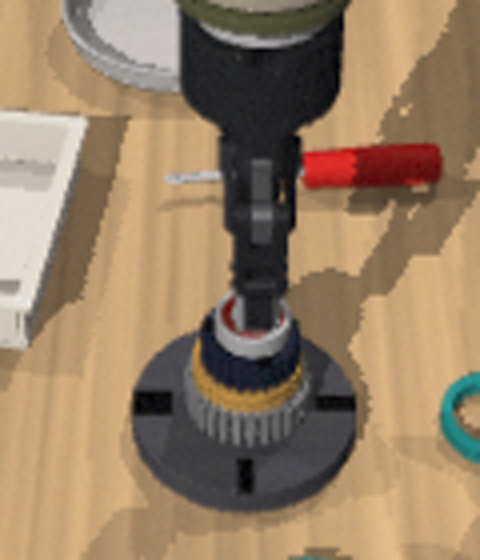

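View pics/ts2.png

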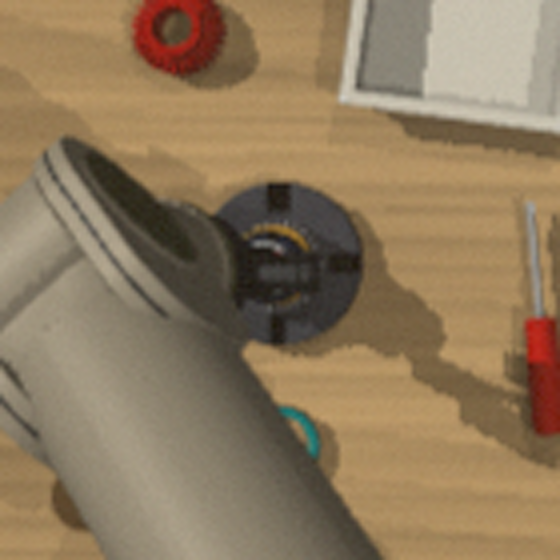

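Call:
{"api": "step_arm", "payload": {"motion": [[-3,-3,3,0,0,0],[0,0,10,0,0,0],[0,0,10,0,0,0],[0,0,9,0,0,0],[0,0,0,0,0,0]]}}

```text
clock: 3.18
position: [0.4231, 0.3584, 0.0721]
ee_rot: [-0.005, 1.0, 0.005, 0.002]
ft_force: [0.1, 0.2, 0.6]
grip_width: 0.726
```

```bash
python3 d.py .4215 .356 .067
python3 - <<'E'
from h import *
im=manip.camera("side");crop(im,240,240,320,320,7,"ss3.png")
E
```

```text
t 3.17 pos [0.4231 0.3584 0.0721] move [ 1.6 -2.5  5.1] rot [0.5 0.3 0.5] F [0.1 0.2 0.6] w 62.0
```

View pics/ss3.png

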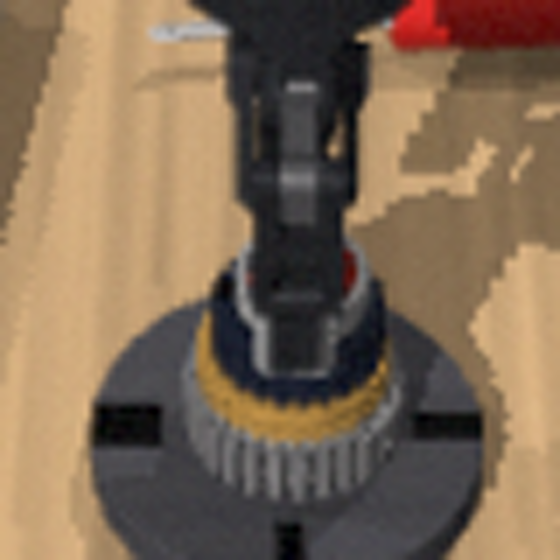

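Call:
{"api": "step_arm", "payload": {"motion": [[0.5,-2,3,0.5,0.3,0.5],[0,0,2.5,0,0,0],[0,0,0,0,0,0]]}}

```text
clock: 3.6
position: [0.4231, 0.3568, 0.0672]
ee_rot: [0.0, 1.0, 0.001, -0.0]
ft_force: [0.4, -0.3, -0.3]
grip_width: 0.726
```

```bash
python3 d.py .4225 .356 .067
```

```text
t 3.6 pos [0.4231 0.3568 0.0672] move [ 0.6 -0.8  0.2] rot [ 0.1 -0.  -0. ] F [ 0.4 -0.3 -0.3] w 62.0
```

Call:
{"api": "step_arm", "payload": {"motion": [[0,0,0,0,0,0],[0,0,0,0,0,0],[0,0,0,0,0,0],[0,0,0,0,0,0],[0,0,0,0,0,0],[0,0,0,0,0,0]], "jaw": 36, "force": 25}}

```text
clock: 4.35
position: [0.4233, 0.3569, 0.0676]
ee_rot: [-0.0, 1.0, 0.001, 0.0]
ft_force: [0.3, -0.7, -0.4]
grip_width: 0.451
```

```bash
python3 d.py .4225 .356 .067
python3 - <<'E'
from h import *
im=manip.camera("side");crop(im,240,240,320,320,7,"ss4.png")
E
```

```text
t 4.35 pos [0.4233 0.3569 0.0676] move [ 0.8 -0.9  0.6] rot [0.1 0.  0. ] F [ 0.3 -0.7 -0.4] w 38.5
```

View pics/ss4.png

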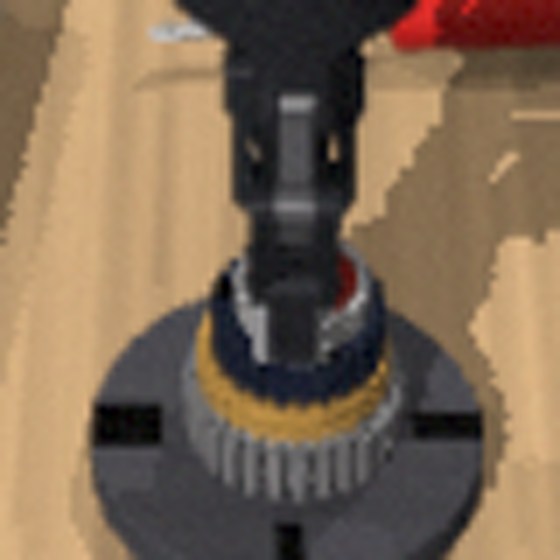

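Call:
{"api": "step_arm", "payload": {"motion": [[0,0,-5,0,0,0],[0,0,-10,0,0,0],[0,0,-15,0,0,0],[0,0,0,0,0,0]]}}

```text
clock: 4.9
position: [0.4235, 0.3571, 0.1004]
ee_rot: [0.0, 1.0, 0.001, 0.001]
ft_force: [-0.2, -0.2, -1.2]
grip_width: 0.452
```

```bash
python3 d.py .467 .005 .15
python3 - <<'E'
from h import *
im=manip.camera("side");crop(im,220,210,340,330,5,"ss5.png")
E
```

```text
t 4.9 pos [0.4235 0.3571 0.1004] move [ -43.5 -352.   -50.4] rot [ 0.1  0.1 -0. ] F [-0.2 -0.2 -1.2] w 38.6
```

View pics/ss5.png

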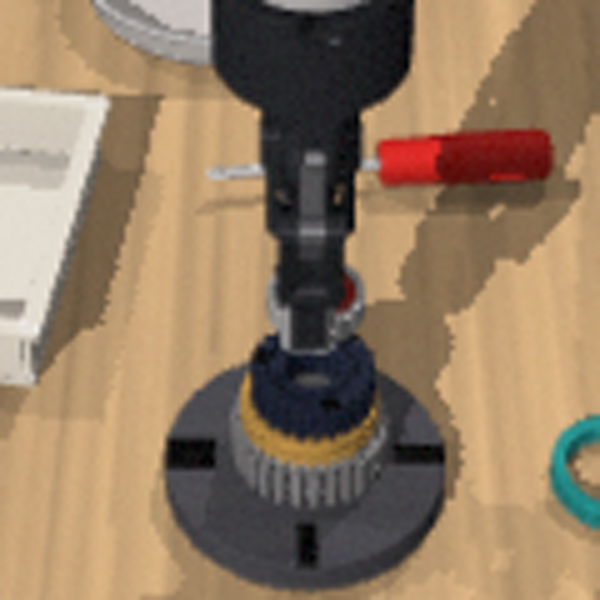

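Call:
{"api": "step_arm", "payload": {"motion": [[0,0,-25,0,0,0],[-4,-15,-25,0,0,0],[-4,-30,0,0,0,0],[-4,-30,0,0,0,0],[-4,-30,0,0,0,0],[-4,-30,0,0,0,0],[-4,-30,0,0,0,0],[-4,-30,0,0,0,0],[-4,-30,0,0,0,0],[-4,-30,0,0,0,0],[-4,-30,0,0,0,0],[-4,-30,0,0,0,0],[0,-20,0,0,0,0],[0,0,0,0,0,0]]}}

```text
clock: 6.7
position: [0.4659, 0.0104, 0.1476]
ee_rot: [-0.0, 1.0, -0.0, -0.002]
ft_force: [0.1, -0.0, -0.4]
grip_width: 0.453
```

```bash
python3 d.py .4695 .005 .03;  python3 - <<'E'
from h import *
im=manip.camera("top");crop(im,190,130,350,270,4,"t6.png")
o=manip.get_obs();print(o["joint_pos"].round(2))
E
```

```text
t 6.7 pos [0.4659 0.0104 0.1476] move [ -4.   -5.4 117.6] rot [-0.  -0.2  0.1] F [ 0.1 -0.  -0.4] w 38.6
[-0.48  0.04  0.37  1.99 -0.02  1.12  1.47]
```

View pics/t6.png

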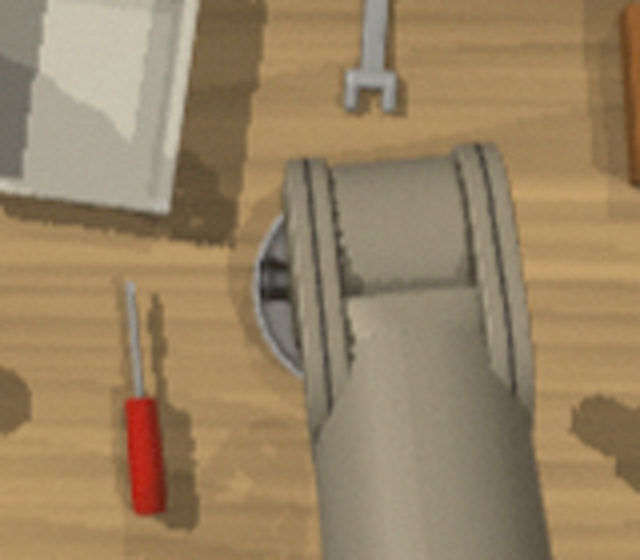

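Call:
{"api": "step_arm", "payload": {"motion": [[-4,-5,20,0,0,0],[0,0,25,0,0,0],[0,0,25,0,0,0],[0,0,20,0,0,0],[0,0,15,0,0,0],[0,0,5,0,0,0],[0,0,0,0,0,0]]}}

```text
clock: 7.62
position: [0.4703, 0.0146, 0.0344]
ee_rot: [-0.006, 1.0, 0.001, -0.001]
ft_force: [0.9, 0.0, -0.3]
grip_width: 0.454
```

```bash
python3 d.py .4695 .005 .005;  python3 - <<'E'
from h import *
im=manip.camera("side");crop(im,220,160,310,240,6,"s7.png")
E
```

```text
t 7.62 pos [0.4703 0.0146 0.0344] move [ 0.8 -9.7 29.4] rot [ 0.2 -0.1  0.7] F [ 0.9  0.  -0.3] w 38.8
```

View pics/s7.png

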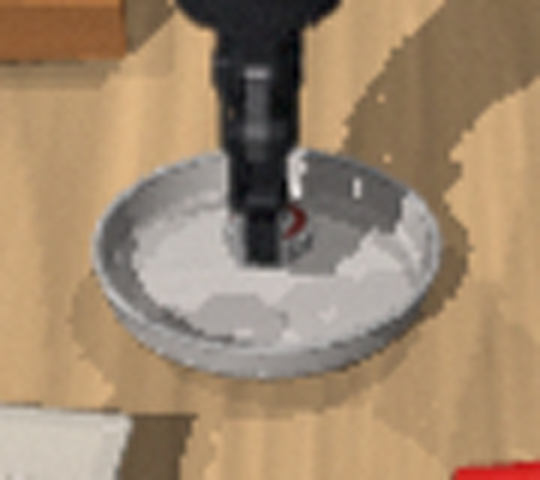

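Call:
{"api": "step_arm", "payload": {"motion": [[0,-5,8,0.2,0,0.7],[0,-6,8,0,0,0],[0,-2,5,0,0,0],[0,0,0,0,0,0]]}}

```text
clock: 8.18
position: [0.4713, 0.0004, 0.0132]
ee_rot: [0.001, 1.0, -0.0, -0.0]
ft_force: [0.1, 0.0, -1.3]
grip_width: 0.45
```

```bash
python3 d.py .4695 .005 .005
```

```text
t 8.18 pos [4.713e-01 4.000e-04 1.320e-02] move [1.8 4.6 8.2] rot [-0.  -0.  -0.1] F [ 0.1  0.  -1.3] w 38.4
```

Call:
{"api": "step_arm", "payload": {"motion": [[0.5,4,3,0,0,0],[0,0,3,0,0,0],[0,0,1.5,0,0,0],[0,0,0,0,0,0]]}}

```text
clock: 8.68
position: [0.471, 0.0052, 0.0054]
ee_rot: [0.001, 1.0, -0.0, 0.0]
ft_force: [0.2, -0.2, -0.9]
grip_width: 0.456
```

```bash
python3 d.py .4695 .005 .0045
```

```text
t 8.68 pos [0.471  0.0052 0.0054] move [ 1.5 -0.2  0.9] rot [-0.   0.  -0.1] F [ 0.2 -0.2 -0.9] w 38.9
```

Call:
{"api": "step_arm", "payload": {"motion": [[0,0,0.8,0,0,0],[0,0,0,0,0,0],[0,0,0,0,0,0]]}}

```text
clock: 9.05
position: [0.4711, 0.0052, 0.0048]
ee_rot: [0.001, 1.0, -0.0, 0.0]
ft_force: [0.5, -0.1, -0.3]
grip_width: 0.448
```

```bash
python3 d.py .4695 .005 .0045;  python3 - <<'E'
from h import *
im=manip.camera("side");crop(im,220,160,310,240,6,"s8.png")
E
```

```text
t 9.05 pos [0.4711 0.0052 0.0048] move [ 1.6 -0.2  0.3] rot [-0.   0.  -0.1] F [ 0.5 -0.1 -0.3] w 38.3
```

View pics/s8.png

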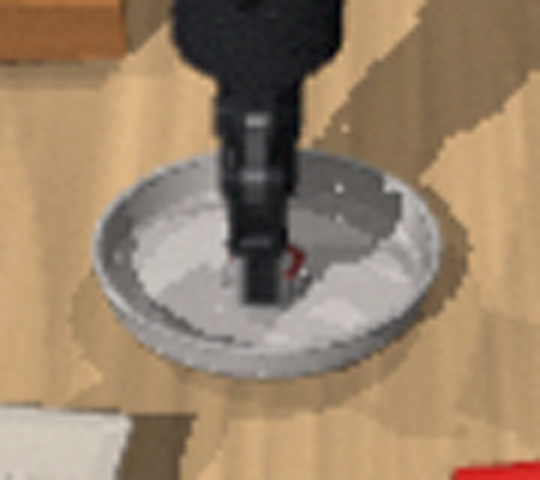

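Near the floor, still light contact. Lower 1 mm more, then open.

Call:
{"api": "step_arm", "payload": {"motion": [[0,0,1,0,0,0],[0,0,0.6,0,0,0],[0,0,0,0,0,0]]}}

```text
clock: 9.48
position: [0.4713, 0.0052, 0.0047]
ee_rot: [0.001, 1.0, 0.0, 0.0]
ft_force: [-0.6, 0.9, -0.9]
grip_width: 0.451
```

Call:
{"api": "step_arm", "payload": {"motion": [[0,0,0,0,0,0],[0,0,0,0,0,0],[0,0,0,0,0,0],[0,0,0,0,0,0]], "jaw": 60}}

```text
clock: 9.98
position: [0.4715, 0.0052, 0.0046]
ee_rot: [0.001, 1.0, 0.0, 0.0]
ft_force: [-0.2, -0.8, 0.6]
grip_width: 0.704
```

Call:
{"api": "step_arm", "payload": {"motion": [[0,0,-10,0,0,0],[0,0,-20,0,0,0],[0,0,-30,0,0,0],[0,0,-30,0,0,0],[0,0,-30,0,0,0],[0,0,0,0,0,0]]}}

```text
clock: 10.72
position: [0.4715, 0.0046, 0.1315]
ee_rot: [0.002, 1.0, 0.0, 0.001]
ft_force: [-0.9, 0.1, 0.3]
grip_width: 0.7
```

```bash
python3 d.py .422 .356 .15;  python3 - <<'E'
from h import *
im=manip.camera("side");crop(im,220,160,310,240,6,"s9.png"); crop(im,230,240,330,340,6,"s9b.png")
E
```

```text
t 10.72 pos [0.4715 0.0046 0.1315] move [ 50.6 351.3 -18.4] rot [ 0.   0.1 -0.2] F [-0.9  0.1  0.3] w 59.7
```

View pics/s9.png

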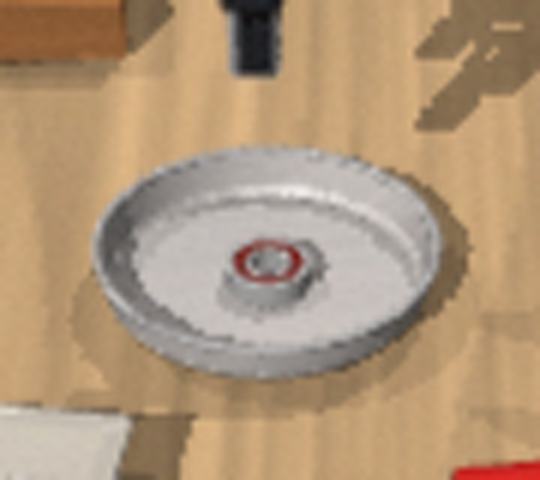

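View pics/s9b.png

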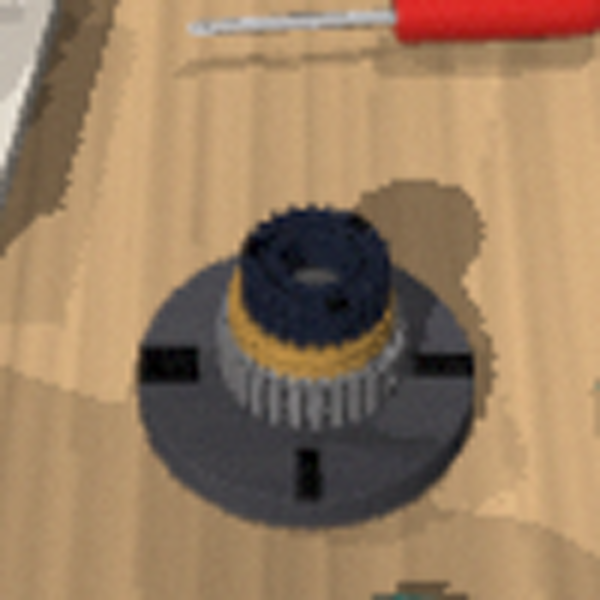

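```bash
python3 - <<'E' | tail -4
from m import *
print("bearing",cen([(268,262)],.015,6,(220,160),"side")[1])
print("dish rim",circ([(93,250),(442,250),(267,147),(150,335),(390,330)],.025,6,(220,160),"side"))
print("floor",circ([(130,255),(270,195),(395,220)],.003,6,(220,160),"side"))
print("hub",circ([(240,272),(391,272),(315,206)],.066,6,(230,240),"side"))
E
```

```text
bearing [0.4668547  0.00844228]
dish rim (array([0.4671, 0.0111]), np.float64(0.1628))
floor (array([0.4601, 0.0136]), np.float64(0.1536))
hub (array([0.4203, 0.3579]), np.float64(0.053))
```

Call:
{"api": "step_arm", "payload": {"motion": [[4,15,-10,0,0,0],[4,30,-8,0,0,0],[5,30,0,0,0,0],[5,30,0,0,0,0],[5,30,0,0,0,0],[5,30,0,0,0,0],[5,30,0,0,0,0],[5,30,0,0,0,0],[5,30,0,0,0,0],[5,30,0,0,0,0],[3,30,0,0,0,0],[0,30,0,0,0,0],[0,0,0,0,0,0]], "jaw": 72}}

```text
clock: 12.4
position: [0.413, 0.3564, 0.1369]
ee_rot: [0.003, 1.0, -0.005, -0.008]
ft_force: [-0.6, -0.4, 0.4]
grip_width: 0.844
```

```bash
python3 d.py .421 .356 .08
```

```text
t 12.4 pos [0.413  0.3564 0.1369] move [-8.8  0.2 56.8] rot [-0.6 -0.9 -0.3] F [-0.6 -0.4  0.4] w 72.1
```

Call:
{"api": "step_arm", "payload": {"motion": [[-8,-3,10,-0.6,-0.9,-0.3],[0,-1,20,0,0,0],[0,-1,18,0,0,0],[0,0,5,0,0,0],[0,0,0,0,0,0]]}}

```text
clock: 13.02
position: [0.4208, 0.3462, 0.0799]
ee_rot: [0.002, 1.0, -0.002, -0.001]
ft_force: [-0.9, 0.6, 0.6]
grip_width: 0.844
```

```bash
python3 d.py .421 .356 .048
python3 - <<'E'
from h import *
im=manip.camera("side");crop(im,230,220,330,320,6,"s10.png")
E
```

```text
t 13.03 pos [0.4208 0.3462 0.0799] move [-0.2  9.9 31.8] rot [-0.3 -0.1 -0.2] F [-0.9  0.6  0.6] w 72.1
```

View pics/s10.png

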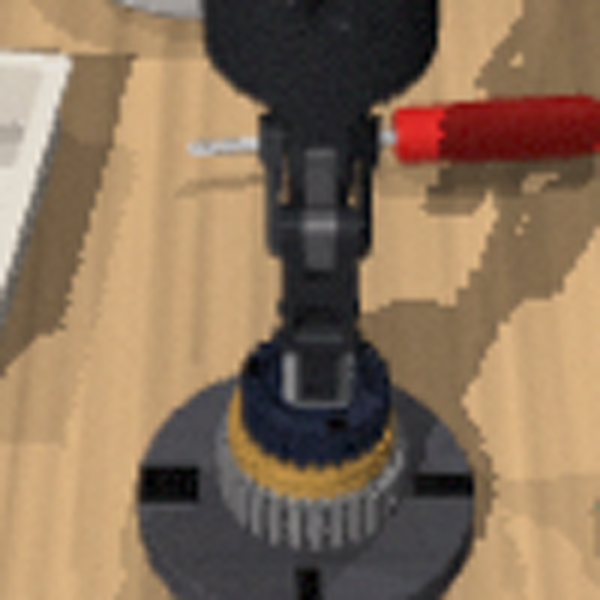

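Call:
{"api": "step_arm", "payload": {"motion": [[0,10,0,0,0,0],[0,0,0,0,0,0],[0,0,8,0,0,0],[0,0,8,0,0,0],[0,0,0,0,0,0]]}}

```text
clock: 13.7
position: [0.4213, 0.3577, 0.0642]
ee_rot: [0.001, 1.0, -0.001, -0.0]
ft_force: [-0.2, 0.4, 0.1]
grip_width: 0.845
```

```bash
python3 d.py .421 .356 .048
```

```text
t 13.7 pos [0.4213 0.3577 0.0642] move [ 0.3 -1.7 16.2] rot [-0.2 -0.  -0.2] F [-0.2  0.4  0.1] w 72.2
```

Call:
{"api": "step_arm", "payload": {"motion": [[0,-1,6,0,0,0],[0,0,6,0,0,0],[0,0,4,0,0,0],[0,0,0,0,0,0]]}}

```text
clock: 14.2
position: [0.4213, 0.3563, 0.0469]
ee_rot: [0.002, 1.0, -0.002, -0.0]
ft_force: [-0.4, 0.3, 0.2]
grip_width: 0.845
```

```bash
python3 d.py .421 .356 .048
python3 - <<'E'
from h import *
im=manip.camera("side");crop(im,230,220,330,320,6,"s11.png")
E
```

```text
t 14.2 pos [0.4213 0.3563 0.0469] move [ 0.3 -0.3 -1.1] rot [-0.2 -0.  -0.2] F [-0.4  0.3  0.2] w 72.2
```

View pics/s11.png

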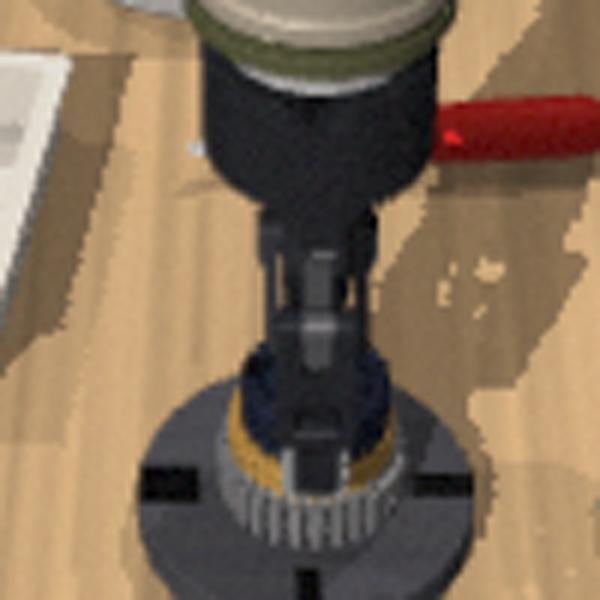

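Call:
{"api": "step_arm", "payload": {"motion": [[0,0,-1,0,0,0],[0,0,0,0,0,0],[0,0,0,0,0,0],[0,0,0,0,0,0],[0,0,0,0,0,0],[0,0,0,0,0,0]], "jaw": 46, "force": 35}}

```text
clock: 15.0
position: [0.4217, 0.3566, 0.0488]
ee_rot: [0.002, 1.0, -0.001, 0.0]
ft_force: [-0.1, -0.6, -0.0]
grip_width: 0.591
```

```bash
python3 d.py .421 .356 .048
python3 - <<'E'
from h import *
im=manip.camera("side");crop(im,230,220,330,320,6,"s12.png")
E
```

```text
t 15.0 pos [0.4217 0.3566 0.0488] move [ 0.7 -0.6  0.8] rot [-0.1  0.  -0.2] F [-0.1 -0.6 -0. ] w 50.5
```

View pics/s12.png

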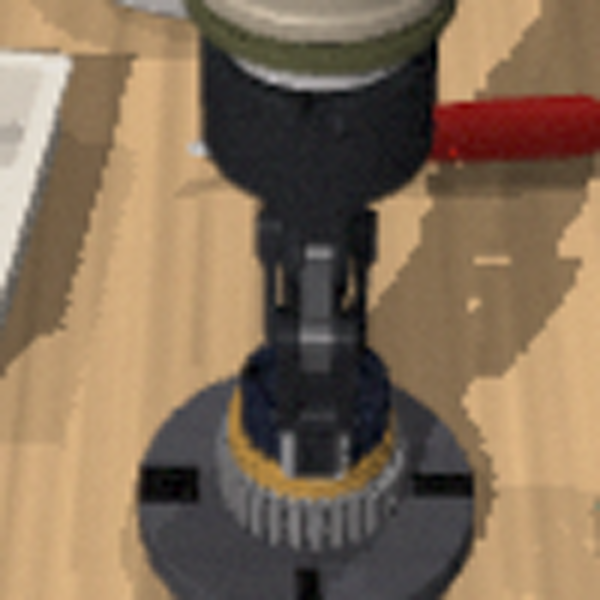

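Call:
{"api": "step_arm", "payload": {"motion": [[0,0,-3,0,0,0],[0,0,-6,0,0,0],[0,0,-15,0,0,0],[0,0,-20,0,0,0],[0,0,-20,0,0,0],[0,0,0,0,0,0]]}}

```text
clock: 15.8
position: [0.4218, 0.357, 0.1178]
ee_rot: [0.002, 1.0, -0.001, 0.0]
ft_force: [0.4, -0.0, -2.2]
grip_width: 0.594
```

```bash
python3 d.py .6205 .217 .15
python3 - <<'E'
from h import *
im=manip.camera("side");crop(im,230,200,330,320,5,"s13.png")
E
```

```text
t 15.8 pos [0.4218 0.357  0.1178] move [-199.2 -139.4  -31.8] rot [-0.1  0.1 -0.2] F [ 0.4 -0.  -2.2] w 50.7
```

View pics/s13.png

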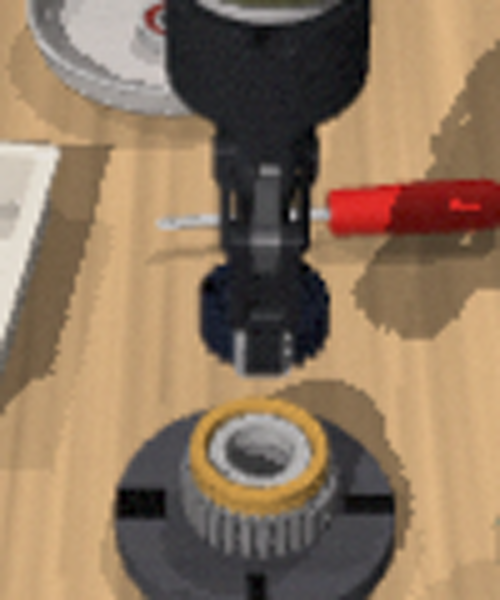

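Call:
{"api": "step_arm", "payload": {"motion": [[0,0,-15,0,0,0],[-10,-7,-15,0,0,0],[-25,-18,0,0,0,0],[-25,-18,0,0,0,0],[-25,-18,0,0,0,0],[-25,-18,0,0,0,0],[-25,-18,0,0,0,0],[-25,-18,0,0,0,0],[-25,-18,0,0,0,0],[-10,-7,0,0,0,0],[0,0,0,0,0,0]]}}

```text
clock: 17.23
position: [0.6266, 0.2051, 0.1539]
ee_rot: [0.003, 1.0, -0.003, 0.001]
ft_force: [-1.1, -0.2, -2.0]
grip_width: 0.594
```

```bash
python3 d.py .6205 .217 .05
```

```text
t 17.23 pos [0.6266 0.2051 0.1539] move [  6.3  12.4 103.8] rot [-0.3  0.1 -0.3] F [-1.1 -0.2 -2. ] w 50.7
```

Call:
{"api": "step_arm", "payload": {"motion": [[6,10,10,0,0,0],[0,0,25,0,0,0],[0,0,25,0,0,0],[0,0,25,0,0,0],[0,0,15,0,0,0],[0,0,0,0,0,0]]}}

```text
clock: 17.98
position: [0.6124, 0.2267, 0.0491]
ee_rot: [-0.003, 1.0, -0.0, -0.001]
ft_force: [0.8, 0.3, -1.6]
grip_width: 0.591
```

```bash
python3 d.py .6205 .217 .0055
python3 - <<'E'
from h import *
im=manip.camera("side");crop(im,140,180,260,300,5,"s14.png")
E
```

```text
t 17.98 pos [0.6124 0.2267 0.0491] move [-8.2 -9.7 43.6] rot [-0.  -0.2  0.4] F [ 0.8  0.3 -1.6] w 50.5
```

View pics/s14.png

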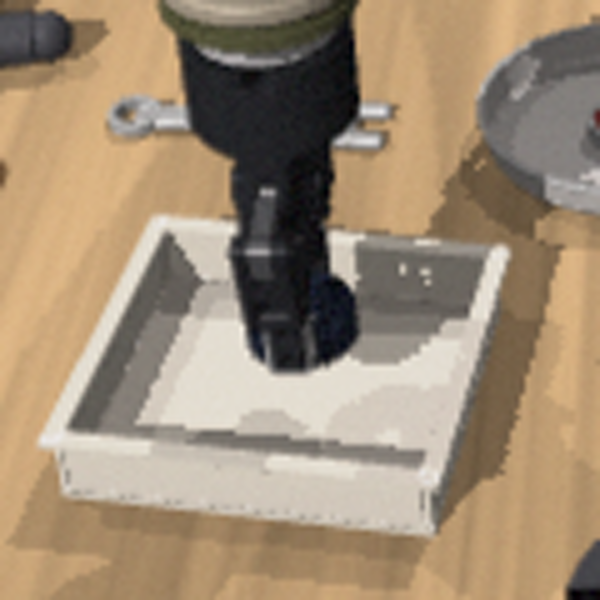

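Call:
{"api": "step_arm", "payload": {"motion": [[-4,-6,6,0,0,0.4],[-4,-5,8,0,0,0],[0,-1,8,0,0,0],[0,0,5,0,0,0],[0,0,0,0,0,0]]}}

```text
clock: 18.65
position: [0.623, 0.214, 0.0233]
ee_rot: [0.001, 1.0, 0.001, 0.001]
ft_force: [-0.6, 0.4, -2.4]
grip_width: 0.591
```

```bash
python3 d.py .6205 .217 .0055
```

```text
t 18.65 pos [0.623  0.214  0.0233] move [ 2.5  2.9 17.8] rot [ 0.1  0.1 -0.1] F [-0.6  0.4 -2.4] w 50.5
```

Call:
{"api": "step_arm", "payload": {"motion": [[2,1,5,0,0,0],[0,0,5,0,0,0],[0,0,4,0,0,0],[0,0,2,0,0,0],[0,0,0,0,0,0]]}}

```text
clock: 19.27
position: [0.6208, 0.2158, 0.0065]
ee_rot: [0.001, 1.0, 0.001, 0.001]
ft_force: [-0.3, -0.5, -2.1]
grip_width: 0.587
```

```bash
python3 d.py .6205 .217 .0048
```

```text
t 19.27 pos [0.6208 0.2158 0.0065] move [0.3 1.2 1.7] rot [ 0.1  0.1 -0.1] F [-0.3 -0.5 -2.1] w 50.1
```

Call:
{"api": "step_arm", "payload": {"motion": [[0,0,1.5,0,0,0],[0,0,1,0,0,0],[0,0,0,0,0,0]]}}

```text
clock: 19.65
position: [0.6212, 0.2159, 0.0051]
ee_rot: [0.001, 1.0, 0.001, 0.001]
ft_force: [0.3, 0.1, -1.3]
grip_width: 0.591
```

Call:
{"api": "step_arm", "payload": {"motion": [[0,0,0.3,0,0,0],[0,0,0,0,0,0]]}}

```text
clock: 19.9
position: [0.6213, 0.2159, 0.0049]
ee_rot: [0.001, 1.0, 0.001, 0.001]
ft_force: [-0.9, -0.1, 0.1]
grip_width: 0.594
```

Weight is taken by the floor. Release.

Call:
{"api": "step_arm", "payload": {"motion": [[0,0,0,0,0,0],[0,0,0,0,0,0],[0,0,0,0,0,0],[0,0,0,0,0,0]], "jaw": 70}}

```text
clock: 20.4
position: [0.6218, 0.216, 0.0051]
ee_rot: [0.001, 1.0, 0.001, 0.002]
ft_force: [-0.0, -0.3, 1.4]
grip_width: 0.816
```

Call:
{"api": "step_arm", "payload": {"motion": [[0,0,-10,0,0,0],[0,0,-20,0,0,0],[0,0,-30,0,0,0],[0,0,-30,0,0,0],[0,0,-30,0,0,0],[0,0,-10,0,0,0],[0,0,0,0,0,0]]}}

```text
clock: 21.28
position: [0.6223, 0.2158, 0.1466]
ee_rot: [0.001, 1.0, 0.002, 0.004]
ft_force: [-0.9, 0.2, -0.0]
grip_width: 0.817
```

```bash
python3 d.py .421 .356 .13;  python3 - <<'E'
from h import *
im=manip.camera("side");crop(im,140,180,260,300,5,"s15.png"); crop(im,230,240,330,340,6,"s15b.png")
E
```

```text
t 21.27 pos [0.6223 0.2158 0.1466] move [201.7 139.8  15.6] rot [ 0.3  0.5 -0.1] F [-0.9  0.2 -0. ] w 69.7
```

View pics/s15.png

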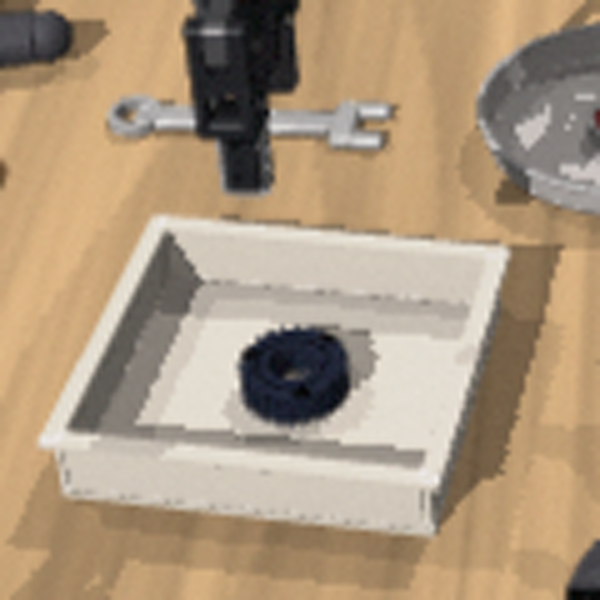

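View pics/s15b.png

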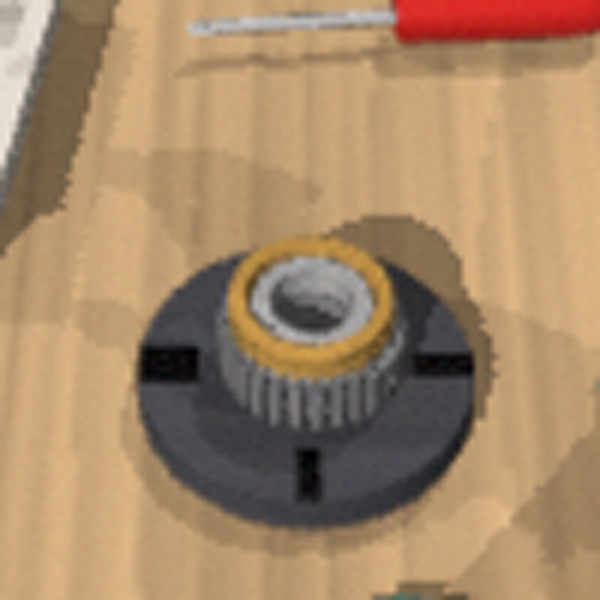

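Call:
{"api": "step_arm", "payload": {"motion": [[10,7,0,0,0,0],[20,14,0,0,0,0],[25,17,0,0,0,0],[25,17,0,0,0,0],[25,17,0,0,0,0],[25,17,0,0,0,0],[25,17,0,0,0,0],[25,17,0,0,0,0],[10,7,0,0,0,0],[0,0,0,0,0,0],[0,0,0,0,0,0]], "jaw": 78}}

```text
clock: 22.7
position: [0.4158, 0.3493, 0.134]
ee_rot: [-0.001, 1.0, -0.003, -0.004]
ft_force: [-0.3, 0.6, 0.3]
grip_width: 0.911
```

```bash
python3 d.py .421 .356 .08;  python3 - <<'E' | tail -1
from m import *
print("ring",circ([(226,300),(398,300),(312,235)],.048,6,(230,240),"side"))
E
```

```text
t 22.7 pos [0.4158 0.3493 0.134 ] move [-5.6  7.  53.9] rot [-0.4 -0.4  0.1] F [-0.3  0.6  0.3] w 77.8
ring (array([0.4212, 0.3578]), np.float64(0.06))
```

Call:
{"api": "step_arm", "payload": {"motion": [[-5,5,10,-0.4,-0.4,0],[0,0,20,0,0,0],[0,0,18,0,0,0],[0,0,5,0,0,0],[0,0,0,0,0,0]]}}

```text
clock: 23.32
position: [0.4253, 0.3521, 0.0774]
ee_rot: [0.002, 1.0, 0.0, 0.001]
ft_force: [1.0, 0.5, 0.3]
grip_width: 0.913
```

```bash
python3 d.py .421 .356 .036
```

```text
t 23.32 pos [0.4253 0.3521 0.0774] move [ 4.4  3.9 41.4] rot [ 0.   0.1 -0.2] F [1.  0.5 0.3] w 78.0
```

Call:
{"api": "step_arm", "payload": {"motion": [[4,4,5,0,0,0],[0,0,8,0,0,0],[0,0,8,0,0,0],[0,0,0,0,0,0]]}}

```text
clock: 23.82
position: [0.4217, 0.357, 0.056]
ee_rot: [0.002, 1.0, 0.001, 0.002]
ft_force: [0.2, -0.0, 0.4]
grip_width: 0.914
```

```bash
python3 d.py .421 .356 .036
python3 - <<'E'
from h import *
im=manip.camera("side");crop(im,230,230,330,330,6,"s16.png")
E
```

```text
t 23.82 pos [0.4217 0.357  0.056 ] move [ 0.8 -1.  20. ] rot [ 0.1  0.2 -0.2] F [ 0.2 -0.   0.4] w 78.1
```

View pics/s16.png

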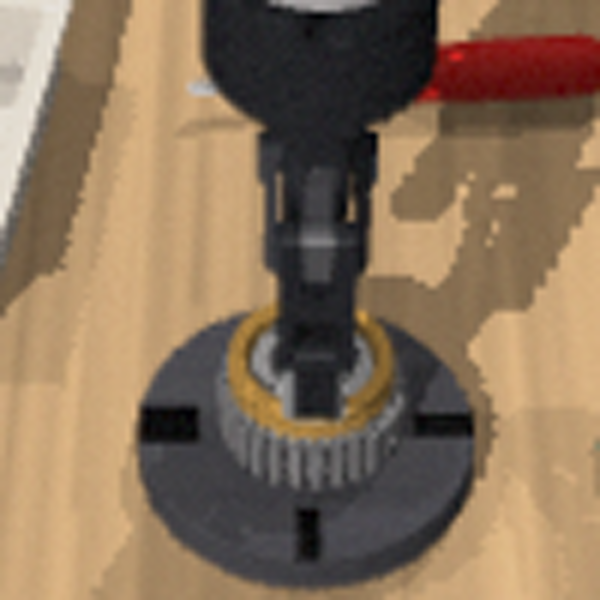

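Call:
{"api": "step_arm", "payload": {"motion": [[0,-1,6,0,0,0],[0,0,7,0,0,0],[0,0,4,0,0,0],[0,0,0,0,0,0]]}}

```text
clock: 24.38
position: [0.4222, 0.356, 0.0384]
ee_rot: [0.002, 1.0, 0.001, 0.002]
ft_force: [-0.6, -0.6, 1.3]
grip_width: 0.908
```

```bash
python3 d.py .421 .356 .036
```

```text
t 24.38 pos [0.4222 0.356  0.0384] move [ 1.2 -0.1  2.3] rot [ 0.2  0.2 -0.2] F [-0.6 -0.6  1.3] w 77.6
```

Call:
{"api": "step_arm", "payload": {"motion": [[0.8,0,2,0,0,0],[0,0,0,0,0,0],[0,0,0,0,0,0],[0,0,0,0,0,0],[0,0,0,0,0,0],[0,0,0,0,0,0],[0,0,0,0,0,0]], "jaw": 52, "force": 25}}

```text
clock: 25.25
position: [0.4215, 0.3562, 0.0367]
ee_rot: [0.002, 1.0, 0.002, 0.002]
ft_force: [-1.0, -0.2, 0.5]
grip_width: 0.665
```

```bash
python3 d.py .421 .356 .036
python3 - <<'E'
from h import *
im=manip.camera("side");crop(im,230,230,330,330,6,"s17.png")
E
```

```text
t 25.25 pos [0.4215 0.3562 0.0367] move [ 0.5 -0.2  0.7] rot [ 0.2  0.3 -0.2] F [-1.  -0.2  0.5] w 56.8
```

View pics/s17.png

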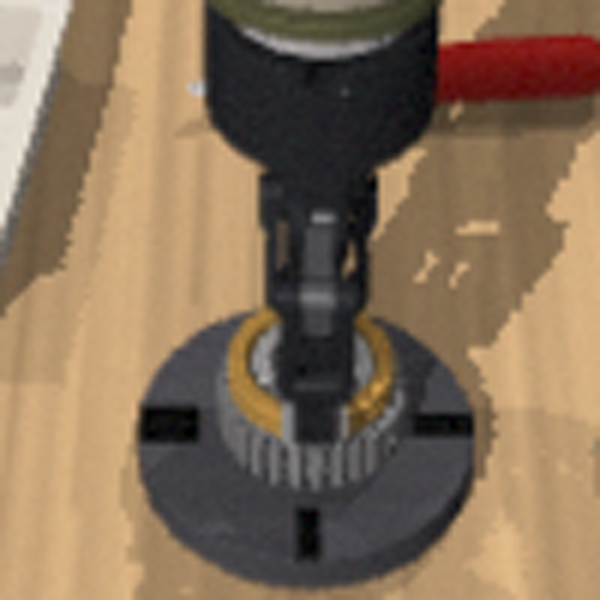

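Call:
{"api": "step_arm", "payload": {"motion": [[0,0,-3,0,0,0],[0,0,-5,0,0,0],[0,0,-8,0,0,0],[0,0,-15,0,0,0],[0,0,-20,0,0,0],[0,0,0,0,0,0]]}}

```text
clock: 26.05
position: [0.4217, 0.3565, 0.0921]
ee_rot: [0.002, 1.0, 0.002, 0.003]
ft_force: [-0.6, 0.6, -1.4]
grip_width: 0.668
```

```bash
python3 d.py .435 -.349 .15
python3 - <<'E'
from h import *
im=manip.camera("side");crop(im,230,210,330,330,5,"s18.png")
E
```

```text
t 26.05 pos [0.4217 0.3565 0.0921] move [ -16.6 -705.2  -61.1] rot [ 0.3  0.3 -0.2] F [-0.6  0.6 -1.4] w 57.0
```

View pics/s18.png

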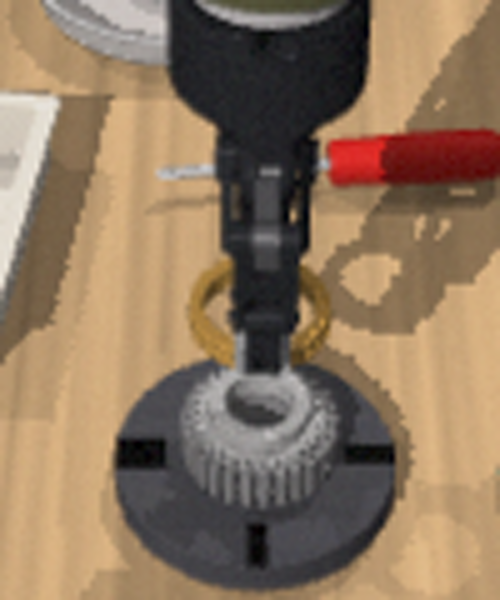

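Call:
{"api": "step_arm", "payload": {"motion": [[0,0,-25,0,0,0],[0,-10,-25,0,0,0],[-4,-25,-8,0,0,0],[-4,-30,0,0,0,0],[-4,-30,0,0,0,0],[-4,-30,0,0,0,0],[-4,-30,0,0,0,0],[-4,-30,0,0,0,0],[-4,-30,0,0,0,0],[-4,-30,0,0,0,0],[-4,-30,0,0,0,0],[-4,-30,0,0,0,0],[-4,-30,0,0,0,0],[0,-20,0,0,0,0],[0,0,0,0,0,0]]}}

```text
clock: 27.98
position: [0.4595, -0.0125, 0.1415]
ee_rot: [0.001, 1.0, -0.001, -0.003]
ft_force: [0.2, -0.1, -0.8]
grip_width: 0.668
```

```bash
python3 d.py .47 -.1 .15; python3 -c "
from workcell import manip
print(manip.get_obs()['joint_pos'].round(2))"
```

```text
t 27.98 pos [ 0.4595 -0.0125  0.1415] move [-10.7 -87.5  -8.3] rot [-0.2 -0.4 -0.2] F [ 0.2 -0.1 -0.8] w 57.0
[-0.47  0.04  0.41  2.01 -0.01  1.11  1.51]
```

Call:
{"api": "step_arm", "payload": {"motion": [[0,0,-3,0,0,8],[0,0,-3,0,0,8],[0,0,-3,0,0,8],[0,0,0,0,0,8],[0,0,0,0,0,8],[0,0,0,0,0,0]]}}

```text
clock: 28.72
position: [0.4582, -0.0059, 0.1484]
ee_rot: [0.35, 0.937, -0.003, -0.004]
ft_force: [-0.9, 0.4, -0.4]
grip_width: 0.665
```

```bash
python3 d.py .435 -.349 .15 -40; python3 -c "
from workcell import manip
print(manip.get_obs()['joint_pos'].round(2))"
```

```text
t 28.73 pos [ 0.4582 -0.0059  0.1484] move [-207.5 -274.2   -0.5] rot [-0.5 -0.4 -1. ] F [-0.9  0.4 -0.4] w 56.8
[-0.49  0.03  0.41  2.   -0.01  1.13  0.78]
```

Call:
{"api": "step_arm", "payload": {"motion": [[-9,-12,0,-0.4,-0.4,0],[-18,-24,0,0,0,0],[-18,-24,0,0,0,0],[-18,-24,0,0,0,0],[-18,-24,0,0,0,0],[-18,-24,0,0,0,0],[-18,-24,0,0,0,0],[-18,-24,0,0,0,0],[-18,-24,0,0,0,0],[-18,-24,0,0,0,0],[-18,-24,0,0,0,0],[-6,-8,0,0,0,0],[0,0,0,0,0,0],[0,0,0,0,0,0]]}}

```text
clock: 30.48
position: [0.4332, -0.3471, 0.1484]
ee_rot: [0.335, 0.942, -0.001, 0.002]
ft_force: [0.1, -0.4, -0.1]
grip_width: 0.664
```

```bash
python3 d.py .435 -.349 .08 -40
python3 - <<'E'
from h import *
print(manip.get_obs()['joint_pos'].round(2))
im=manip.camera("side");crop(im,220,90,330,180,6,"s19.png")
E
```

```text
t 30.48 pos [ 0.4332 -0.3471  0.1484] move [-2.3 -0.3 68.4] rot [-0.1  0.3  0.9] F [ 0.1 -0.4 -0.1] w 56.7
[-0.02  0.28  0.72  1.79 -0.2   1.14  1.65]
```

View pics/s19.png

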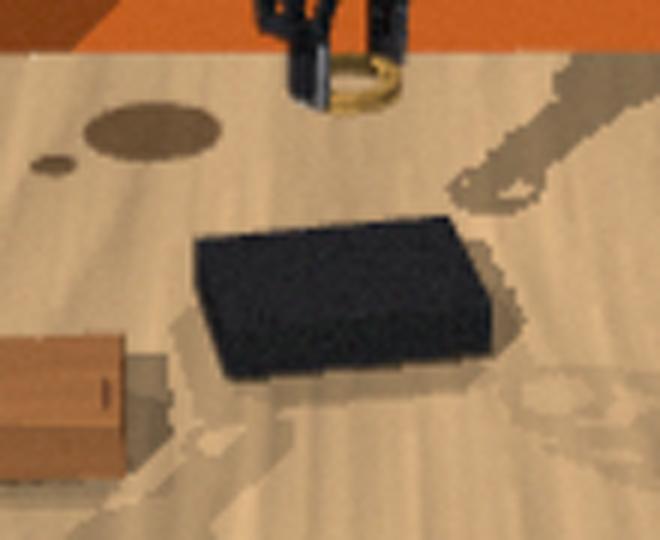

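Call:
{"api": "step_arm", "payload": {"motion": [[-2,0,15,0,0.3,0.9],[0,0,20,0,0,0],[0,0,20,0,0,0],[0,0,12,0,0,0],[0,0,0,0,0,0]]}}

```text
clock: 31.15
position: [0.4362, -0.3446, 0.0764]
ee_rot: [0.341, 0.94, 0.001, -0.001]
ft_force: [-0.0, -0.2, 0.4]
grip_width: 0.663
```

```bash
python3 d.py .435 -.349 .041 -40
```

```text
t 31.15 pos [ 0.4362 -0.3446  0.0764] move [-2.  -4.2 35.4] rot [ 0.  -0.2  0.1] F [-0.  -0.2  0.4] w 56.6
```

Call:
{"api": "step_arm", "payload": {"motion": [[-2,-4,5,0,0,0],[0,0,8,0,0,0],[0,0,8,0,0,0],[0,0,6,0,0,0],[0,0,0,0,0,0]]}}

```text
clock: 31.78
position: [0.4358, -0.3496, 0.0486]
ee_rot: [0.341, 0.94, 0.001, -0.001]
ft_force: [-0.1, 0.2, 0.1]
grip_width: 0.669
```

```bash
python3 d.py .435 -.349 .0397 -40
python3 - <<'E'
from h import *
im=manip.camera("side");crop(im,220,90,330,180,6,"s20.png")
im=manip.camera("top");crop(im,360,160,450,260,6,"t20.png")
E
```

```text
t 31.77 pos [ 0.4358 -0.3496  0.0486] move [ 1.  -0.1  8.9] rot [ 0.1 -0.1  0.1] F [-0.1  0.2  0.1] w 57.1
```

View pics/s20.png

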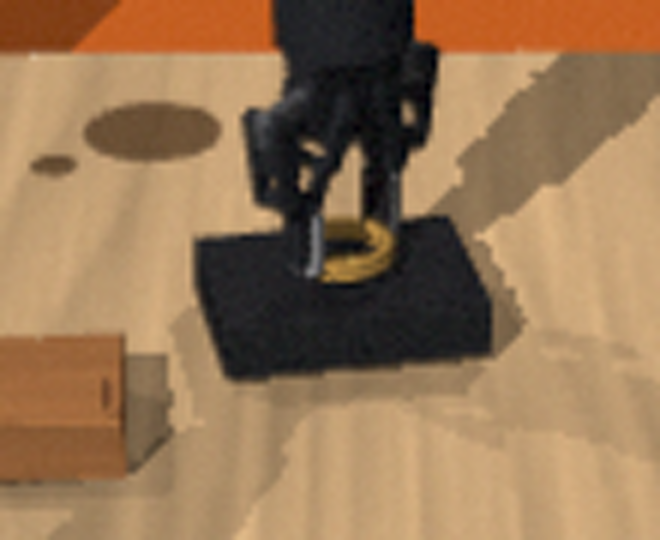

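View pics/t20.png

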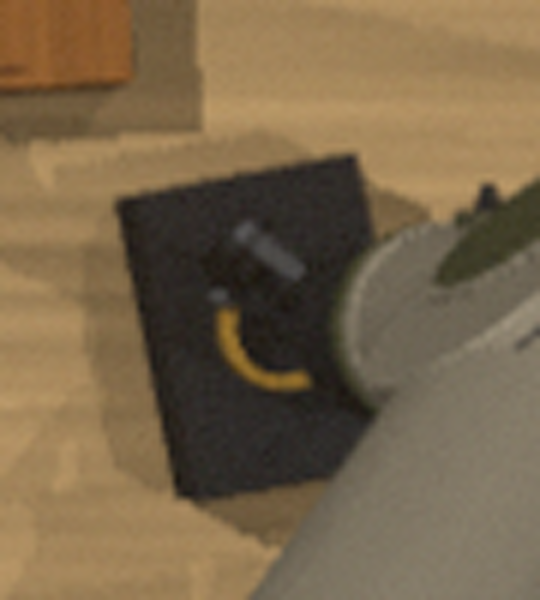

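Call:
{"api": "step_arm", "payload": {"motion": [[0,0,4,0,0,0],[0,0,3,0,0,0],[0,0,1.5,0,0,0],[0,0,0,0,0,0]]}}

```text
clock: 32.38
position: [0.4364, -0.3499, 0.0405]
ee_rot: [0.341, 0.94, 0.001, 0.0]
ft_force: [-0.5, -0.2, -1.2]
grip_width: 0.667
```

```bash
python3 d.py .435 -.349 .0397 -40
```

```text
t 32.38 pos [ 0.4364 -0.3499  0.0405] move [ 1.6 -0.2  0.8] rot [0.1 0.  0.1] F [-0.5 -0.2 -1.2] w 56.9
```

Call:
{"api": "step_arm", "payload": {"motion": [[0,0,0.8,0,0,0],[0,0,0.5,0,0,0],[0,0,0,0,0,0]]}}

```text
clock: 32.75
position: [0.4365, -0.35, 0.0398]
ee_rot: [0.341, 0.94, 0.001, 0.0]
ft_force: [-0.2, -0.5, -0.6]
grip_width: 0.663
```

Call:
{"api": "step_arm", "payload": {"motion": [[0,0,0,0,0,0],[0,0,0,0,0,0],[0,0,0,0,0,0],[0,0,0,0,0,0]], "jaw": 75}}

```text
clock: 33.25
position: [0.4367, -0.3501, 0.0398]
ee_rot: [0.341, 0.94, 0.001, 0.001]
ft_force: [-0.4, -0.5, 0.5]
grip_width: 0.876
```

Call:
{"api": "step_arm", "payload": {"motion": [[0,0,-10,0,0,0],[0,0,-20,0,0,0],[0,0,-30,0,0,0],[0,0,-30,0,0,0],[0,0,-10,0,0,0],[0,0,0,0,0,0]]}}

```text
clock: 34.0
position: [0.4363, -0.3505, 0.1448]
ee_rot: [0.341, 0.94, 0.001, 0.001]
ft_force: [-0.4, -0.5, -1.0]
grip_width: 0.88
```

```bash
python3 d.py .47 0 .15 -40;  python3 - <<'E'
from h import *
im=manip.camera("side");crop(im,220,90,330,180,6,"s21.png"); crop(im,230,240,330,340,6,"s21b.png")
E
```

```text
t 34.0 pos [ 0.4363 -0.3505  0.1448] move [199.  290.4  -4.9] rot [0.1 0.1 0.1] F [-0.4 -0.5 -1. ] w 75.1
```

View pics/s21.png

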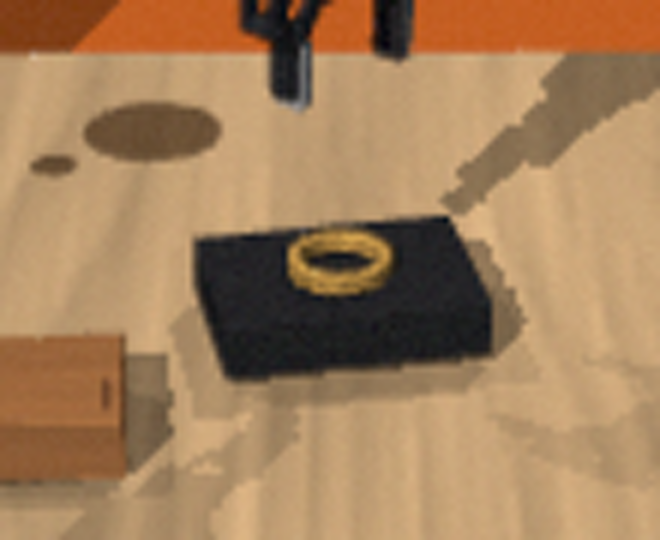

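View pics/s21b.png

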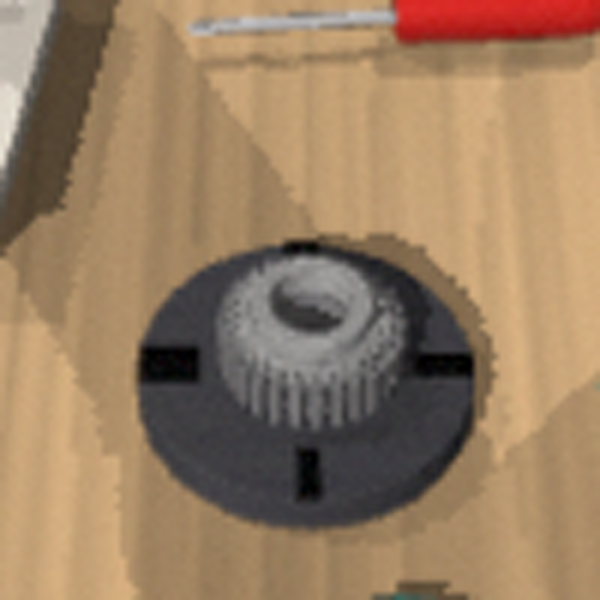

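Call:
{"api": "step_arm", "payload": {"motion": [[9,13,-5,0,0,0],[18,26,0,0,0,0],[18,26,0,0,0,0],[18,26,0,0,0,0],[18,26,0,0,0,0],[18,26,0,0,0,0],[18,26,0,0,0,0],[18,26,0,0,0,0],[18,26,0,0,0,0],[18,26,0,0,0,0],[9,13,0,0,0,-8],[0,0,0,0,0,-8],[0,0,0,0,0,-8],[0,0,0,0,0,-8],[0,0,0,0,0,-8],[0,0,0,0,0,0]], "jaw": 85}}

```text
clock: 36.05
position: [0.4547, -0.0226, 0.131]
ee_rot: [-0.012, 1.0, -0.0, -0.014]
ft_force: [-0.7, 0.7, 0.0]
grip_width: 0.995
```

```bash
python3 d.py .421 .356 .14
```

```text
t 36.05 pos [ 0.4547 -0.0226  0.131 ] move [ 24.8 379.3  -8.4] rot [-0.  -1.6  1.4] F [-0.7  0.7  0. ] w 85.0
```

Call:
{"api": "step_arm", "payload": {"motion": [[0,15,-10,0,-1.6,1.4],[0,30,-5,0,0,0],[0,30,0,0,0,0],[0,30,0,0,0,0],[2,30,0,0,0,0],[2,30,0,0,0,0],[4,30,0,0,0,0],[4,30,0,0,0,0],[4,30,0,0,0,0],[4,30,0,0,0,0],[4,30,0,0,0,0],[4,30,0,0,0,0],[0,20,0,0,0,0],[0,0,0,0,0,0],[0,0,0,0,0,0]]}}

```text
clock: 37.92
position: [0.4313, 0.351, 0.1352]
ee_rot: [0.029, 1.0, -0.004, -0.006]
ft_force: [0.9, 0.2, 0.3]
grip_width: 0.994
```

```bash
python3 d.py .4215 .356 .07
```

```text
t 37.92 pos [0.4313 0.351  0.1352] move [ 9.2  5.  65.3] rot [-0.5 -0.7 -3.3] F [0.9 0.2 0.3] w 84.9
```

Call:
{"api": "step_arm", "payload": {"motion": [[9,5,0,-0.5,-0.7,-3.3],[0,0,15,0,0,0],[0,0,25,0,0,0],[0,0,20,0,0,0],[0,0,5,0,0,0],[0,0,0,0,0,0]]}}

```text
clock: 38.67
position: [0.4221, 0.3534, 0.0665]
ee_rot: [-0.0, 1.0, -0.0, 0.0]
ft_force: [-0.4, 1.0, 0.1]
grip_width: 0.997
```

```bash
python3 d.py .4215 .3565 .04
```

```text
t 38.67 pos [0.4221 0.3534 0.0665] move [ 0.6  3.1 26.5] rot [-0.  0.  0.] F [-0.4  1.   0.1] w 85.1
```

Call:
{"api": "step_arm", "payload": {"motion": [[0.5,3,0,0,0,0],[0,0,0,0,0,0],[0,0,8,0,0,0],[0,0,10,0,0,0],[0,0,8,0,0,0],[0,0,0,0,0,0]]}}

```text
clock: 39.42
position: [0.4222, 0.3571, 0.04]
ee_rot: [-0.0, 1.0, 0.001, 0.001]
ft_force: [0.9, 0.3, -0.2]
grip_width: 0.995
```

```bash
python3 d.py .4215 .3565 .013;  python3 - <<'E'
from h import *
im=manip.camera("side");crop(im,230,230,330,330,6,"s22.png")
im=manip.camera("top");crop(im,110,170,210,260,6,"t22.png")
E
```

```text
t 39.42 pos [0.4222 0.3571 0.04  ] move [ 0.8 -0.6 27. ] rot [0.1 0.1 0. ] F [ 0.9  0.3 -0.2] w 84.9
```

View pics/s22.png

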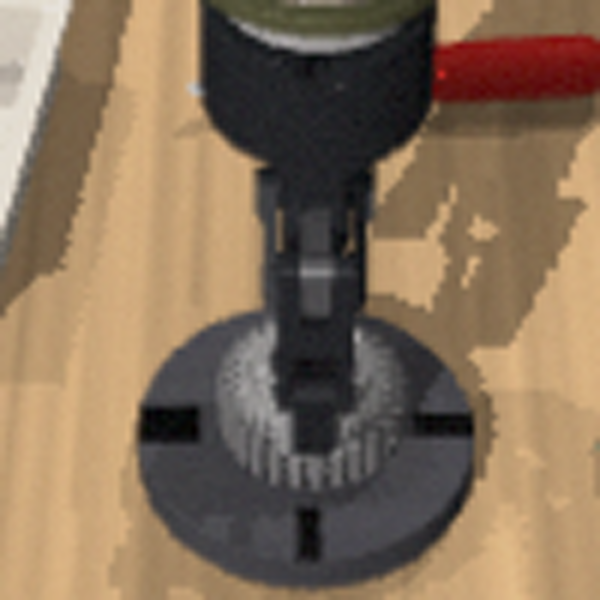

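View pics/t22.png

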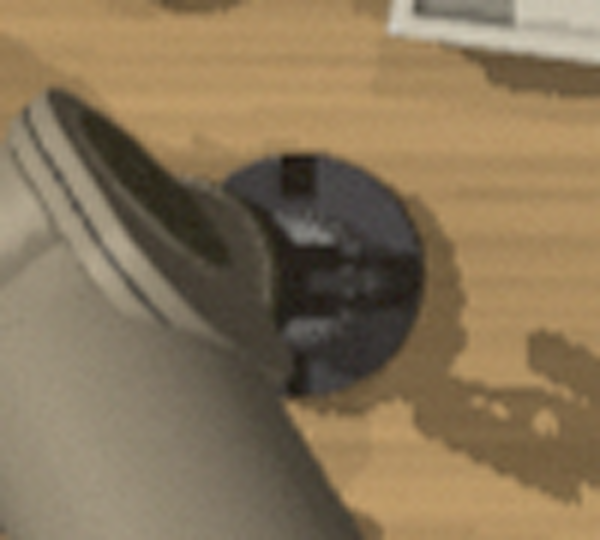

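Call:
{"api": "step_arm", "payload": {"motion": [[0,-0.5,6,0,0,0],[0,0,6,0,0,0],[0,0,5,0,0,0],[0,0,0,0,0,0]]}}

```text
clock: 40.02
position: [0.4228, 0.3571, 0.0229]
ee_rot: [-0.0, 1.0, 0.001, 0.001]
ft_force: [-0.2, 0.9, -0.1]
grip_width: 0.992
```

```bash
python3 d.py .4215 .3565 .013
```

```text
t 40.02 pos [0.4228 0.3571 0.0229] move [ 1.4 -0.6  9.9] rot [0.2 0.2 0. ] F [-0.2  0.9 -0.1] w 84.7
```

Call:
{"api": "step_arm", "payload": {"motion": [[1,-0.5,5,0,0,0],[0,0,3,0,0,0],[0,0,1,0,0,0],[0,0,0,0,0,0]]}}

```text
clock: 40.52
position: [0.4219, 0.3567, 0.0134]
ee_rot: [-0.0, 1.0, 0.002, 0.002]
ft_force: [0.5, -0.9, -0.0]
grip_width: 0.997
```

```bash
python3 d.py .4215 .3565 .013;  python3 - <<'E'
from h import *
im=manip.camera("side");crop(im,230,230,330,330,6,"s23.png")
E
```

```text
t 40.52 pos [0.4219 0.3567 0.0134] move [ 0.4 -0.2  0.4] rot [0.2 0.2 0. ] F [ 0.5 -0.9 -0. ] w 85.2
```

View pics/s23.png

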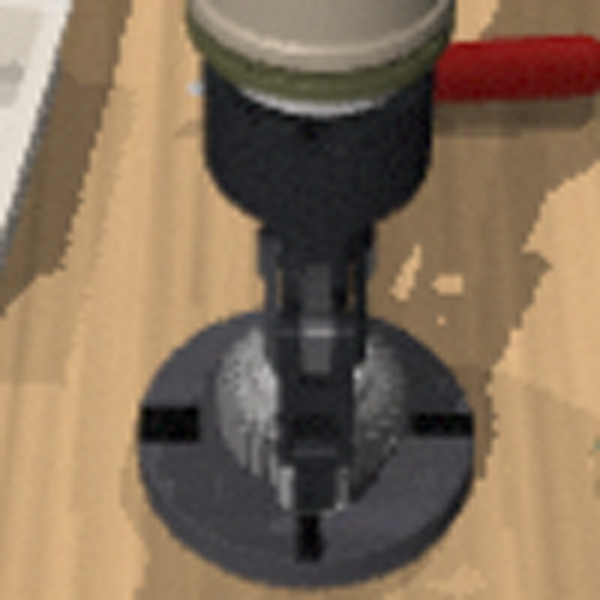

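Call:
{"api": "step_arm", "payload": {"motion": [[0,0,0,0,0,0],[0,0,0,0,0,0],[0,0,0,0,0,0],[0,0,0,0,0,0],[0,0,0,0,0,0],[0,0,0,0,0,0]], "jaw": 58, "force": 60}}

```text
clock: 41.32
position: [0.4222, 0.3567, 0.0143]
ee_rot: [-0.0, 1.0, 0.002, 0.002]
ft_force: [-1.0, -0.2, 0.9]
grip_width: 0.746
```

Call:
{"api": "step_arm", "payload": {"motion": [[0,0,-3,0,0,0],[0,0,-5,0,0,0],[0,0,-10,0,0,0],[0,0,-20,0,0,0],[0,0,-25,0,0,0],[0,0,-25,0,0,0],[0,0,0,0,0,0]]}}

```text
clock: 42.2
position: [0.4212, 0.3558, 0.1064]
ee_rot: [-0.0, 1.0, 0.001, 0.001]
ft_force: [-0.0, 0.3, -4.3]
grip_width: 0.751
```

```bash
python3 d.py .47 .05 .15;  python3 - <<'E'
from h import *
im=manip.camera("side");crop(im,220,180,330,330,4,"s24.png")
E
```

```text
t 42.2 pos [0.4212 0.3558 0.1064] move [ -48.8 -305.8  -44.2] rot [0.1 0.1 0. ] F [-0.   0.3 -4.3] w 64.1
```

View pics/s24.png

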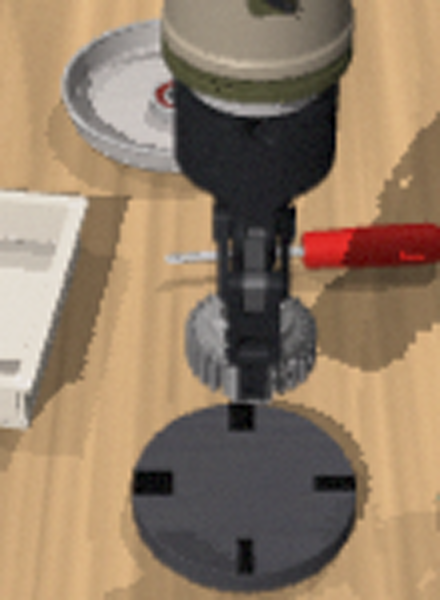

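Call:
{"api": "step_arm", "payload": {"motion": [[0,0,-20,0,0,0],[-4,-12,-20,0,0,0],[-9,-25,-5,0,0,0],[-9,-27,0,0,0,0],[-9,-27,0,0,0,0],[-9,-27,0,0,0,0],[-9,-27,0,0,0,0],[-9,-27,0,0,0,0],[-9,-27,0,0,0,0],[-9,-27,0,0,0,0],[-9,-27,0,0,0,0],[-5,-15,0,0,0,0],[0,0,0,0,0,0]]}}

```text
clock: 43.88
position: [0.5052, 0.0756, 0.1354]
ee_rot: [-0.001, 1.0, -0.006, -0.009]
ft_force: [0.0, 0.9, -4.5]
grip_width: 0.75
```

```bash
python3 d.py .613 -.2315 .15; python3 -c "
from workcell import manip
print(manip.get_obs()['joint_pos'].round(2))"
```

```text
t 43.88 pos [0.5052 0.0756 0.1354] move [-106.7 -307.6  -12.8] rot [-0.7 -1.1  0.1] F [ 0.   0.9 -4.5] w 64.1
[-0.56  0.17  0.35  1.88 -0.06  1.12  1.38]
```

Call:
{"api": "step_arm", "payload": {"motion": [[-4,-12,-10,-0.7,-1.1,0],[-9,-26,-6,0,0,0],[-9,-26,0,0,0,0],[-9,-26,0,0,0,0],[-9,-26,0,0,0,0],[-9,-26,0,0,0,0],[-9,-26,0,0,0,0],[-9,-26,0,0,0,0],[-9,-26,0,0,0,0],[-9,-26,0,0,0,0],[-9,-26,0,0,0,0],[-5,-20,0,0,0,0],[0,0,0,0,0,0],[0,0,0,0,0,0]]}}

```text
clock: 45.62
position: [0.613, -0.2173, 0.1592]
ee_rot: [-0.01, 1.0, 0.004, 0.008]
ft_force: [-0.2, 0.9, -4.0]
grip_width: 0.75
```

```bash
python3 d.py .613 -.2325 .08; python3 -c "
from workcell import manip
print(manip.get_obs()['joint_pos'].round(2))"
```

```text
t 45.62 pos [ 0.613  -0.2173  0.1592] move [  1.7 -15.8  79.1] rot [0.4 1.  1.2] F [-0.2  0.9 -4. ] w 64.0
[-0.1   0.45  0.5   1.52 -0.24  1.22  2.03]
```

Call:
{"api": "step_arm", "payload": {"motion": [[0,-10,5,0.4,1.0,1.2],[0,-5,20,0,0,0],[0,0,25,0,0,0],[0,0,20,0,0,0],[0,0,0,0,0,0]]}}

```text
clock: 46.25
position: [0.6122, -0.2308, 0.0824]
ee_rot: [-0.0, 1.0, 0.001, -0.002]
ft_force: [-0.1, -0.3, -4.0]
grip_width: 0.745
```

```bash
python3 d.py .613 -.2325 .0345
python3 - <<'E'
from h import *
im=manip.camera("side");crop(im,170,90,280,190,6,"s25.png")
E
```

```text
t 46.25 pos [ 0.6122 -0.2308  0.0824] move [-1.  -1.8 47.9] rot [ 0.1 -0.3  0.1] F [-0.1 -0.3 -4. ] w 63.6
```

View pics/s25.png

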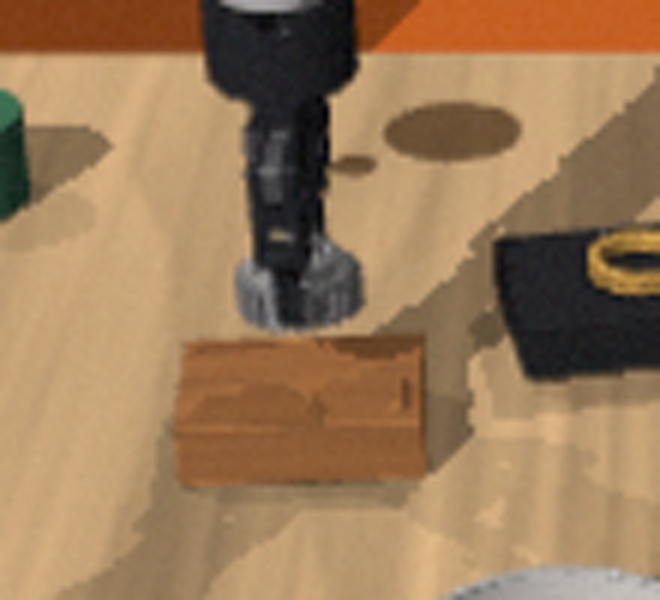

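Call:
{"api": "step_arm", "payload": {"motion": [[-1,-2,8,0,0,0],[0,0,12,0,0,0],[0,0,10,0,0,0],[0,0,6,0,0,0],[0,0,0,0,0,0]]}}

```text
clock: 46.92
position: [0.6146, -0.2334, 0.0463]
ee_rot: [-0.001, 1.0, 0.0, -0.001]
ft_force: [0.9, 0.3, -4.0]
grip_width: 0.747
```

```bash
python3 d.py .613 -.2325 .0345
```

```text
t 46.92 pos [ 0.6146 -0.2334  0.0463] move [ 1.6  0.9 11.8] rot [ 0.  -0.1  0.1] F [ 0.9  0.3 -4. ] w 63.8
```

Call:
{"api": "step_arm", "payload": {"motion": [[1,0.5,4,0,0,0],[0,0,4,0,0,0],[0,0,2.5,0,0,0],[0,0,0,0,0,0]]}}

```text
clock: 47.42
position: [0.614, -0.233, 0.0358]
ee_rot: [-0.001, 1.0, 0.0, -0.0]
ft_force: [0.4, 0.4, -3.7]
grip_width: 0.747
```

```bash
python3 d.py .613 -.2325 .0345
```

```text
t 47.42 pos [ 0.614  -0.233   0.0358] move [1.  0.5 1.3] rot [ 0.  -0.   0.1] F [ 0.4  0.4 -3.7] w 63.8
```

Call:
{"api": "step_arm", "payload": {"motion": [[0,0,1,0,0,0],[0,0,0.8,0,0,0],[0,0,0.4,0,0,0],[0,0,0,0,0,0]]}}

```text
clock: 47.92
position: [0.6142, -0.2331, 0.0345]
ee_rot: [-0.001, 1.0, 0.0, 0.0]
ft_force: [-0.7, 0.6, -3.4]
grip_width: 0.748
```

```bash
python3 d.py .613 -.2325 .0345
python3 - <<'E'
from h import *
im=manip.camera("side");crop(im,170,90,280,190,6,"s26.png")
E
```

```text
t 47.92 pos [ 0.6142 -0.2331  0.0345] move [ 1.2  0.6 -0. ] rot [0.  0.  0.1] F [-0.7  0.6 -3.4] w 63.8
```

View pics/s26.png

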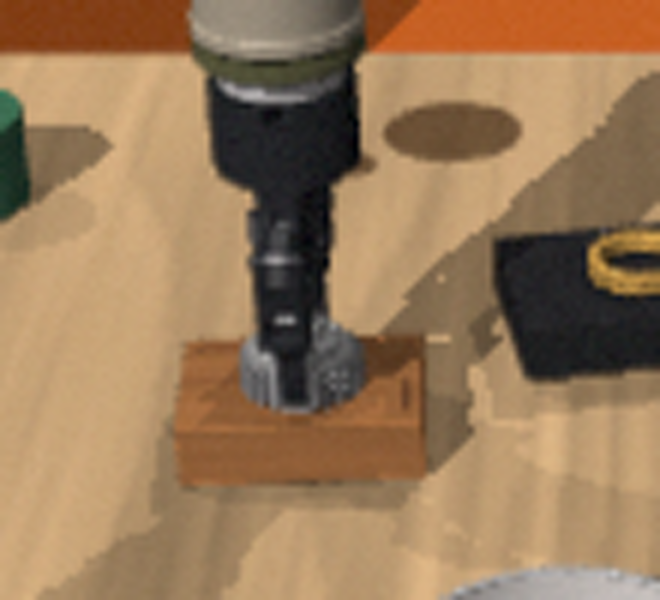

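Call:
{"api": "step_arm", "payload": {"motion": [[0,0,0.8,0,0,0],[0,0,0.6,0,0,0],[0,0,0,0,0,0]]}}

```text
clock: 48.35
position: [0.6143, -0.2331, 0.0344]
ee_rot: [-0.001, 1.0, 0.001, 0.0]
ft_force: [0.6, 0.7, -3.6]
grip_width: 0.75
```

Call:
{"api": "step_arm", "payload": {"motion": [[0,0,1.5,0,0,0],[0,0,0,0,0,0]]}}

```text
clock: 48.6
position: [0.6145, -0.2332, 0.0344]
ee_rot: [-0.0, 1.0, 0.001, 0.001]
ft_force: [0.2, 0.1, -4.1]
grip_width: 0.742
```

Call:
{"api": "step_arm", "payload": {"motion": [[0,0,2,0,0,0],[0,0,0,0,0,0]]}}

```text
clock: 48.85
position: [0.6148, -0.2333, 0.0345]
ee_rot: [-0.0, 1.0, 0.001, 0.001]
ft_force: [-0.1, 0.2, -3.2]
grip_width: 0.744
```

Call:
{"api": "step_arm", "payload": {"motion": [[0,0,0,0,0,0],[0,0,0,0,0,0],[0,0,0,0,0,0],[0,0,0,0,0,0],[0,0,0,0,0,0]], "jaw": 85}}

```text
clock: 49.48
position: [0.6157, -0.2336, 0.0341]
ee_rot: [-0.0, 1.0, 0.0, 0.002]
ft_force: [-0.3, 0.4, 0.3]
grip_width: 0.995
```

Call:
{"api": "step_arm", "payload": {"motion": [[0,0,-8,0,0,0],[0,0,-15,0,0,0],[0,0,-25,0,0,0],[0,0,-30,0,0,0],[0,0,-30,0,0,0],[0,0,-15,0,0,0],[0,0,0,0,0,0]]}}

```text
clock: 50.35
position: [0.6156, -0.2344, 0.1664]
ee_rot: [-0.0, 1.0, -0.0, 0.004]
ft_force: [0.2, 0.8, -0.6]
grip_width: 0.995
```

```bash
python3 d.py .613 -.2325 .15
python3 - <<'E'
from h import *
im=manip.camera("side");crop(im,140,90,320,300,2.8,"s27.png")
im=manip.camera("top");crop(im,165,90,445,270,2.8,"t27.png")
E
```

```text
t 50.35 pos [ 0.6156 -0.2344  0.1664] move [ 2.7  1.9 16.4] rot [-0.   0.4  0. ] F [ 0.2  0.8 -0.6] w 85.0
```

View pics/s27.png

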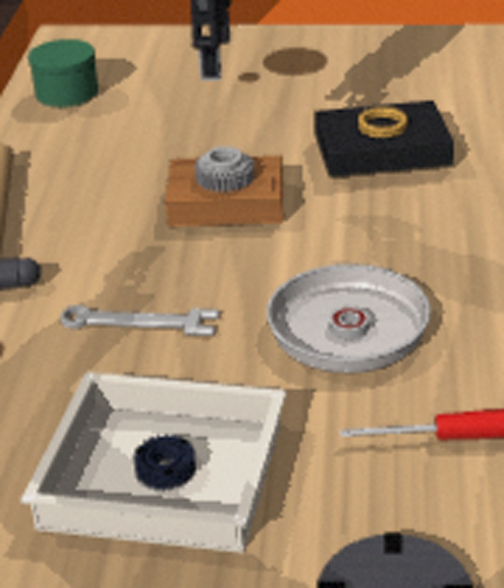

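View pics/t27.png

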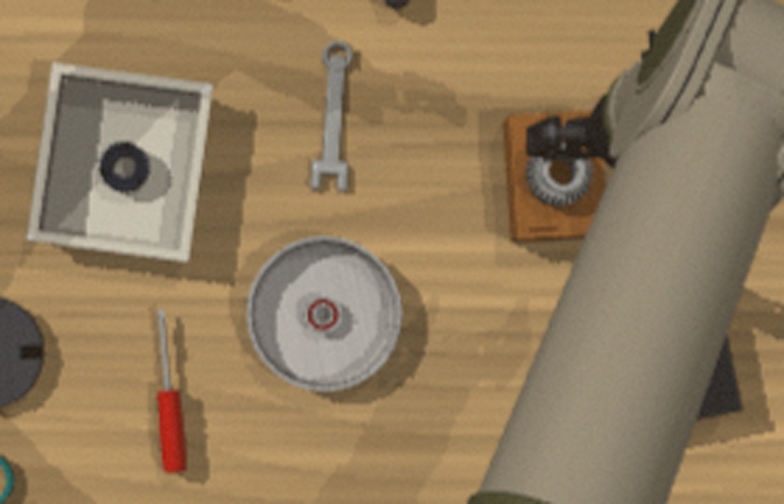

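```bash
python3 - <<'E' | tail -5
from m import *
print("gear-block",(cen([(560,173)],.058)[1]-[.6125,-.2334]).round(4))
print("hub-tray",(cen([(125,167)],.022)[1]-[.6208,.2162]).round(4))
print("bear-dish",(cen([(322,314)],.015)[1]-[.4674,.0028]).round(4))
print("ring-plate(side)",(cen([(383,120)],.051,2.8,(140,90),"side")[1]-[.434,-.3461]).round(4))
manip.hand_in()
E
```

```text
gear-block [-0.0003  0.0015]
hub-tray [-0.0027 -0.0029]
bear-dish [0.     0.0026]
ring-plate(side) [0.0009 0.0042]
the job is handed in; nothing more can be done
```

I took the stack apart from the top and handed the job in at about 50 s. The bearing is in the dish, the hub in the wash tray, the brass ring on the surface plate and the gear on the wooden block. Each part was lowered until its underside should have touched (judged from height and camera) before I opened the fingers, and the arm was clear of everything at hand-in.

My last camera check put each part this far from the middle of its place (limit 15 mm), all sitting flat:

| Part | Offset | Camera |
|---|---|---|
| Gear | about 1.5 mm | top |
| Hub | about 4 mm | top |
| Bearing | about 2.6 mm | top |
| Brass ring | about 4.3 mm | side |

- **Tools:** the spanner and screwdriver look the same in the pictures before and after.
- **Camera disagreement:** the two cameras differed by about 2–6 mm in y, up to 9 mm on my first dish reading. I used compromise values. The ring's offset could only be checked from the side, because the arm hid it from the top camera.
- **Gear set-down:** the wrist force did not drop when the gear should have touched the block. I judged contact from the height instead: it stopped within 0.2 mm of the expected height and did not move down on further commands. After I let go, it stood flat and centred.

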